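Make up the finishing tray for the next flute

ROBOT

A 6-joint arm with a two-finger parallel gripper is mounted at the origin on the work surface. World frame = base frame: x ahead of the robot, y to its left, z up, the work surface at z = 0. Lengths are in m, angles in rad, forces in N, time in s.
With the tool pointing down it reaches from about 0.35 to 0.975 m from the base axis. Payload 4.9 kg.
Tool frame: the origin (TCP) lies at the very end of the fingers, on their centre line; the grasp point (between the pads) lies 19 mm behind it; y points along the fingers, z is the direction in which the jaws open and shut, and the axes are right-handed (so a half turn about y gives the same grasp; the last joint's range is limited). The gripper opens to 85 mm and grips with 20 to 120 N. Pads are 22 mm wide; open, the fingers measure 114 mm over their backs; the gripper's body (76 mm by 85 mm) begins 54 mm behind the grasp point. The pads swing forward as they close: fully open they stand 13 mm farther back than shut.
Start: joints at [-1.28, 0.053, 1.613, -0, 1.476, -0.119], TCP at [0.249, -0.573, 0.197] pointing down, gripper open.
Joint ranges: [-3.01, 3.01], [-1.01, 2.22], [0.06, 2.58], [-1.02, 4.17], [0.09, 2.62], [-3.14, 3.14]. Speed limits (rad/s): [2.57, 2.57, 3.14, 3.14, 3.14, 3.14].

INTERFACE

Orientations are given as a rotation vector (axis times angle).
In Python, from station import monitor, viewer, ticket gives the robot as it stands.
- The arm moves only by the tool servo_tool, never from a script. Its argument "commands" is one flat list of numbers, 7 for each row, row after row: the turn, a rotation vector about the tool's x, y, z in rad, then the shift along the tool's x, y, z in cm, then the opening, from 0 (shut) to 1 (fully open). In form: [rx, ry, rz, dx, dy, dz, claw, rx, ry, rz, dx, dy, dz, claw, ...]. A call has 1 to 20 rows; each row shifts and turns the pose as measured when the row begins, along the tool's axes as they then stand; what a row does not reach is not made up. A row lasts 1/10 s, in which the tool goes at most 50 mm and 8.59 degrees, less where a joint would pass 70% of its speed; a pose out of reach is approached as far as the arm can. A call is refused whole if a number of a shift passes 5 or a number of a turn 0.15, either way. A call with a gripper value outside its range is refused whole. The fingers move at their own pace and stop on an object; "grip_force" is the grip in N (left out, the last holds). Time passes only in rows, so rows that do not move let the fingers close. It gives the time, the measured TCP pose, the force and the opening at its end, in the units of the state.
- monitor.get_obs(): the state, without advancing time (a new reading comes with each control period).
- viewer.get_image(name): name is "scene" or "side" or "wrist"; returns a dict with "frame" (384x512x3 uint8, red, green, blue), "depth" (384x512 float32, m along the optical axis (not along the pixel's ray), 0 where there is no reading), "camera_matrix" (3x3 intrinsics, pixels), "dist_coeffs" ([k1, k2, p1, p2, k3] as OpenCV has them; the pictures are not rectified), "cam_to_world" (4x4, takes a point from camera to world coordinates). Camera axes: x right, y down, z forward; pixel columns grow to the right and rows downward; lengths in m; the calibration is good to about 2 mm. A picture is of the moment at which its call begins.
- ticket.finish_job(): hands the job in, once; it reports no verdict.
The state is a dict: "t": time; "q": joint angles; "dq": joint speeds; "effort": joint torques, N m; "tool_pos": TCP position; "tool_rot": TCP orientation; "contact_force": force on the tool from outside, world axes, zero at the start; "wrist_torque": the same for the moment, N m; "opening": finger opening in m.
Only numpy, scipy, OpenCV 4.12 (cv2) and the standard library are available. Lean on these libraries where they do the work, as an engineer would, in place of code of your own. Each camera call takes 0.05 s, during which the arm holds its last target.

TASK

Make up the finishing tray for the next flute: pull the older wax tin to the front end of its lane, the end nearest the robot, and stand the new wide tin behind it, lay the long tuning pipe along its trough, and set the grooved sandalwood rest, groove up, in its pocket. Leave the small tin, the short pipe and the plain block where they are on the bench. Set each thing down rather than dropping it, fully down on the felt, and let go.

Things in the scene. Friction and masses are not known exactly. Their poses are not given: they have to be found in the camera images.
- tin_board: Pale board, 150 (x) x 78 (y) x 10 mm, one of three in one fixed dark tray (252 x 166 mm, rim 16 mm above the bench), side by side 80 mm apart in changing order. Pocket: a lane 144 (x) x 72 (y) mm for two tins, centred, 7 mm deep; the older tin stands in its rear half. Origin: centre of underside, 5 mm above the bench, felt floor 3 mm above it. -x is the front, facing the robot; z up.
- pipe_board: Pale board for the tuning pipe, outer size, origin and axes as the tin board, beside it in the same tray. Its pocket is a trough 128 mm long (x) by 46 mm wide (y), centred, 7 mm deep, its grey felt floor 3 mm above the origin and 8 mm above the bench.
- block_board: Pale board for the grooved block, outer size, origin and axes as the tin board, beside it in the same tray. Its pocket is 80 mm (x) by 58 mm (y), centred, 7 mm deep, its grey felt floor 3 mm above the origin and 8 mm above the bench.
- old_tin_center (a point): The older wax tin: a squat round metal tin, 56 mm across and 34 mm high, about 0.1 kg, standing in the rear half of the tin board's lane at the start (its underside 8 mm above the bench). The point is its centre, 17 mm above its underside; z up. A tin in the lane stands clear of the board's top by 27 mm and of the tray's rim by 26 mm.
- new_tin_center (a point): The new wax tin: just like the older one (56 mm across, 34 mm high, about 0.1 kg) but standing out on the bench. The point is its centre, 17 mm above its underside; z up.
- long_pipe_center (a point): The long tuning pipe, dark bronze, lying on the bench: a round tube 26 mm in diameter and 110 mm long with a 30 mm square ferrule, 10 mm long, at each end that keeps it from rolling; about 0.18 kg. The point is its centre, 15 mm above its underside; x along the tube. Grip the tube across its middle. Lying in its trough its axis is 8 mm above the board's top and 7 mm above the tray's rim.
- vee_block_center (a point): The flute rest: a sandalwood block 64 mm long (x), 42 mm wide (y) and 36 mm high with a V groove, 26 mm wide and 13 mm deep, along the whole length of its top; about 0.085 kg. The point is its centre, 18 mm above its underside; z up, out of the groove. It stands on the bench, groove up; grip it across its 42 mm width.
- small_tin_center (a point): Look-alike, stays where it is: a narrower, taller metal tin, 40 mm across and 46 mm high, on the bench. The point is its centre, 23 mm above its underside.
- short_pipe_center (a point): Look-alike, stays where it is: a short tuning pipe of the same bronze and thickness but 66 mm long, on the bench. The point is its centre, 15 mm above its underside; x along the tube.
- plain_block_center (a point): Look-alike, stays where it is: a sandalwood spacer block without a groove, 46 by 46 mm and 36 mm high, on the bench. The point is its centre, 18 mm above its underside.
Things that resemble listed ones, but are neither listed nor needed, are in the scene too. Leave any orange look-alike of the part that bears long_pipe_center alone. What is shaped like the part that bears old_tin_center but yellow is not meant.

How it is judged:
By the outcome, as a careful person would: the job done as asked, in the order asked, and still so for the second after the job is handed in, with the robot touching nothing.
It also fails if it takes over 90 s, if anything falls off the work surface, if the arm or the gripper's body presses on something with over 40 N, if the wrist force passes 120 N, or if a joint passes its speed limit or range.

## Working session

There is one attempt and no reset: what is moved stays moved. The work goes in short steps, Python scripts to look and compute and a tool call to move; the robot and the scene stay as the last step left them, time stands still between calls to the robot, and variables do not carry over. Pictures are saved under pics/ and viewed, and the job is handed in when it is done.

Besides the shell and the picture viewer there is one more tool, called by a JSON object that holds its "api" and its "payload", one argument or row to a line. servo_tool: Moves the arm, as the interface text tells. Its arguments: {"type":"object","properties":{"commands":{"type":"array","items":{"type":"number"}},"grip_force":{"type":"number"}},"required":["commands"]}

```bash
ls; mkdir -p pics
python3 - <<'E'
from station import monitor, viewer
import cv2,numpy as np
o=monitor.get_obs();print(o)
for n in("scene","side","wrist"):
    d=viewer.get_image(n);cv2.imwrite(f"pics/{n}0.png",d["frame"][:,:,::-1]);np.savez(f"{n}0.npz",**d)
    print(n,d["camera_matrix"],d["dist_coeffs"],d["cam_to_world"])
E
```

```text
pics
{'t': 0.0, 'q': array([-1.27997161e+00,  5.33763170e-02,  1.61434360e+00,  2.39743727e-05,
        1.47599065e+00, -1.19022884e-01]), 'dq': array([-0.00022387,  0.00128784,  0.00046313, -0.00024369, -0.00061545,
       -0.00134841]), 'effort': array([ 1.63628611e-03, -3.93694961e+01, -3.70170772e+01, -2.06669046e-05,
        7.14053720e-03,  4.83398452e-06]), 'tool_pos': array([ 0.24883152, -0.57255226,  0.19542141]), 'tool_rot': array([-0.4149817 ,  1.9980173 , -1.99371165]), 'contact_force': array([ 0.53957775, -1.57660911,  0.67028143]), 'wrist_torque': array([-0.02821688,  0.01511743,  0.04948038]), 'opening': 0.0851983040139767}
scene [[476.8139556    0.         260.23448336]
 [  0.         476.8139556  190.92394478]
 [  0.           0.           1.        ]] [-0.12490069  0.          0.          0.          0.        ] [[ 0.38889297  0.56601996 -0.72690004  1.49676038]
 [ 0.92111629 -0.22387914  0.31846963 -0.43959706]
 [ 0.01752241 -0.79341007 -0.60843523  0.90865164]
 [ 0.          0.          0.          1.        ]]
side [[378.91235275   0.         257.5523499 ]
 [  0.         378.91235275 188.94222581]
 [  0.           0.           1.        ]] [-0.10439121  0.          0.          0.          0.        ] [[-0.99135483 -0.08532224  0.09967803  0.38867551]
 [-0.13075131  0.70575857 -0.69628223  0.74377671]
 [-0.01094027 -0.70329579 -0.71081316  0.80068483]
 [ 0.          0.          0.          1.        ]]
wrist [[305.81165329   0.         253.15051533]
 [  0.         305.81165329 189.1793981 ]
 [  0.           0.           1.        ]] [0.00161544 0.         0.         0.         0.        ] [[ 0.39911324 -0.88071566 -0.25504617  0.31249916]
 [-0.91689979 -0.38392051 -0.10908626 -0.54467051]
 [-0.00184348  0.27738955 -0.96075576  0.37266038]
 [ 0.          0.          0.          1.        ]]
```

View pics/scene0.png

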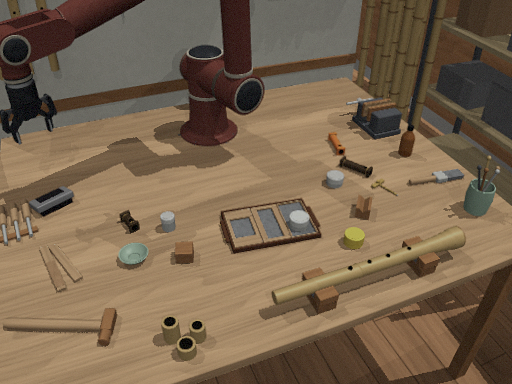

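View pics/side0.png

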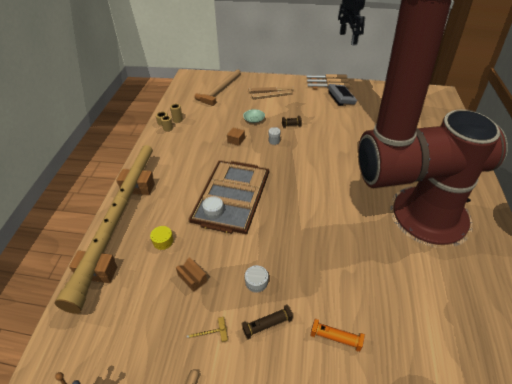

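View pics/wrist0.png

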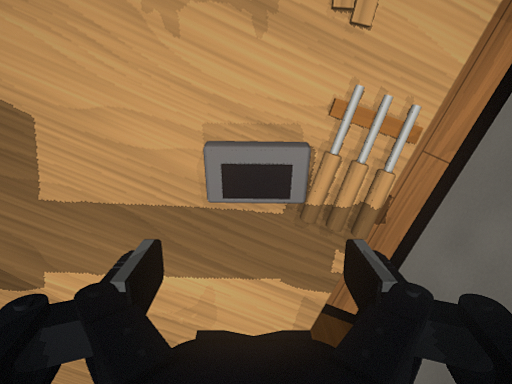

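The side view shows:
- **Old tin:** (213,206), in the lane.
- **New tin:** (256,278). The rivals are the yellow tin (162,237) and the narrow small tin (274,136).
- **Long pipe:** dark one at (268,321). The rivals are the orange pipe (337,335) and the short pipe (291,122).
- **Grooved block:** (192,275). The rival is the plain block (236,136).

I'll confirm these with an enlarged crop and measure them.

```bash
cat > h.py <<'E'
import numpy as np,cv2
def cloud(d):
    dep=d["depth"];h,w=dep.shape
    u,v=np.meshgrid(np.arange(w),np.arange(h))
    p=cv2.undistortPoints(np.stack([u,v],-1).reshape(-1,1,2).astype(np.float64),d["camera_matrix"],d["dist_coeffs"]).reshape(h,w,2)
    P=np.dstack([p*dep[...,None],dep])
    T=d["cam_to_world"];return P@T[:3,:3].T+T[:3,3]
def ray(d,uv,z):
    p=cv2.undistortPoints(np.array(uv,float).reshape(-1,1,2),d["camera_matrix"],d["dist_coeffs"]).reshape(-1,2)
    T=d["cam_to_world"];r=np.c_[p,np.ones(len(p))]@T[:3,:3].T;o=T[:3,3]
    return o+r*((z-o[2])/r[:,2])[:,None]
E
python3 - <<'E'
from h import *
s=np.load("side0.npz");c=np.load("scene0.npz")
for n,d in(("side",s),("scene",c)):
    P=cloud(d);print(n,np.isfinite(P).mean(),(d["depth"]==0).mean())
    # object blobs: height >12mm within the work region
    m=((P[...,2]>.012)&(P[...,2]<.08)&(P[...,0]>.3)&(P[...,0]<.95)&(abs(P[...,1])<.5)).astype(np.uint8)
    k,l,st,ce=cv2.connectedComponentsWithStats(m)
    for i in range(1,k):
        if st[i,4]<60: continue
        q=P[l==i];zt=np.percentile(q[:,2],95);t=q[q[:,2]>zt-.006]
        (cx,cy),(w,h),a=cv2.minAreaRect((t[:,:2]*1000).astype(np.float32))
        print(ce[i].round(),st[i,4],"ztop",zt.round(4),"rect",np.round([cx,cy,w,h,a],1),d["frame"][l==i].mean(0).round())
f=s["frame"][:,:,::-1]
a=cv2.resize(f[150:360,140:380],(800,700))[:600]
cv2.imwrite("pics/sidecrop.png",cv2.resize(f[150:350,140:380],(720,600),interpolation=cv2.INTER_CUBIC))
cv2.imwrite("pics/scenecrop.png",cv2.resize(c["frame"][120:270,200:400,::-1],(800,600),interpolation=cv2.INTER_CUBIC))
E
```

```text
side 1.0 0.0037434895833333335
[206.  98.] 118 ztop 0.0281 rect [ 762.2 -489.1   26.4   74.5   67. ] [120.  81.  44.]
[169. 116.] 381 ztop 0.0624 rect [ 840.3 -358.1   37.4   35.4    5. ] [104.  84.  47.]
[253. 115.] 141 ztop 0.0222 rect [ 561.5 -388.1   76.    79.     6.8] [124. 144. 120.]
[291. 121.] 142 ztop 0.0301 rect [ 423.2 -371.3   66.5   33.7   13.7] [56. 43. 26.]
[235. 135.] 207 ztop 0.0372 rect [ 604.4 -258.6   48.4   47.    74.2] [113.  75.  41.]
[274. 135.] 148 ztop 0.0475 rect [ 475.6 -269.3   33.3   40.6    6.2] [134. 134. 127.]
[106. 234.] 3790 ztop 0.0768 rect [868.  153.6  50.4 545.7   1.8] [124.  96.  53.]
[229. 194.] 2309 ztop 0.0436 rect [610.6  69.5  55.4  56.1  25.9] [132. 107.  80.]
[161. 236.] 400 ztop 0.037 rect [723.1 184.   56.8  53.6  36.2] [168. 158.  29.]
[191. 273.] 520 ztop 0.0373 rect [617.9 282.3  43.   65.1  50.8] [114.  76.  41.]
[256. 277.] 478 ztop 0.0369 rect [463.  273.4  51.7  55.9   6.6] [161. 162. 153.]
[268. 321.] 659 ztop 0.031 rect [424.5 376.2 111.1  30.4  30.2] [59. 45. 28.]
[318. 328.] 190 ztop 0.0319 rect [315.9 378.6  28.   29.3   0
[... 459 characters left out ...]
129. 220.] 220 ztop 0.0328 rect [ 423.1 -375.3   72.1   30.3   17.6] [50. 40. 28.]
[167. 220.] 234 ztop 0.0503 rect [ 476.3 -272.9   39.1   39.2   39.3] [132. 131. 126.]
[354. 236.] 333 ztop 0.0378 rect [722.7 181.7  54.5  53.8  22.9] [157. 147.  68.]
[368. 269.] 4197 ztop 0.0754 rect [8.605e+02 1.521e+02 4.990e+01 5.446e+02 1.000e-01] [133. 111.  76.]
[184. 251.] 338 ztop 0.0386 rect [ 603.8 -263.    44.9   51.3   75. ] [118.  85.  57.]
[133. 251.] 279 ztop 0.0236 rect [ 559.3 -388.    76.1   76.8   81.6] [125. 141. 125.]
[109. 321.] 311 ztop 0.0287 rect [ 764.7 -491.    26.9   86.8   69.9] [127.  92.  61.]
[183. 335.] 1077 ztop 0.0614 rect [ 839.3 -360.8   37.4   36.4    7.9] [95. 81. 54.]
```

View pics/sidecrop.png

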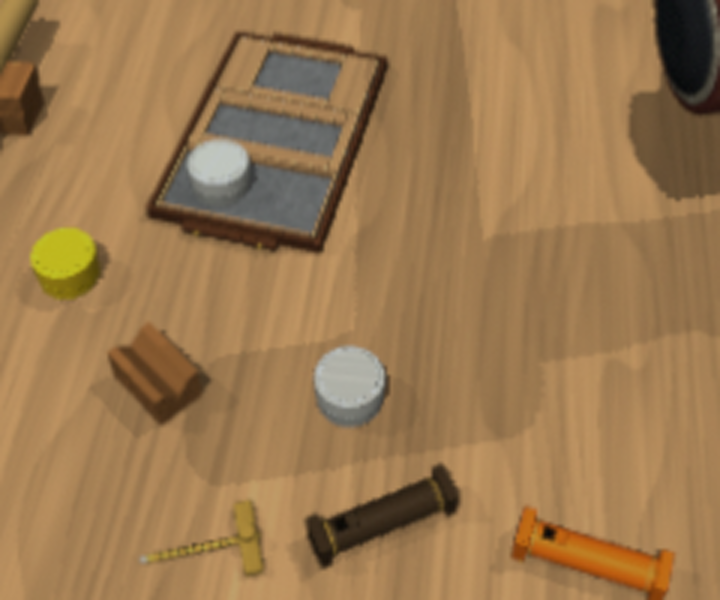

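View pics/scenecrop.png

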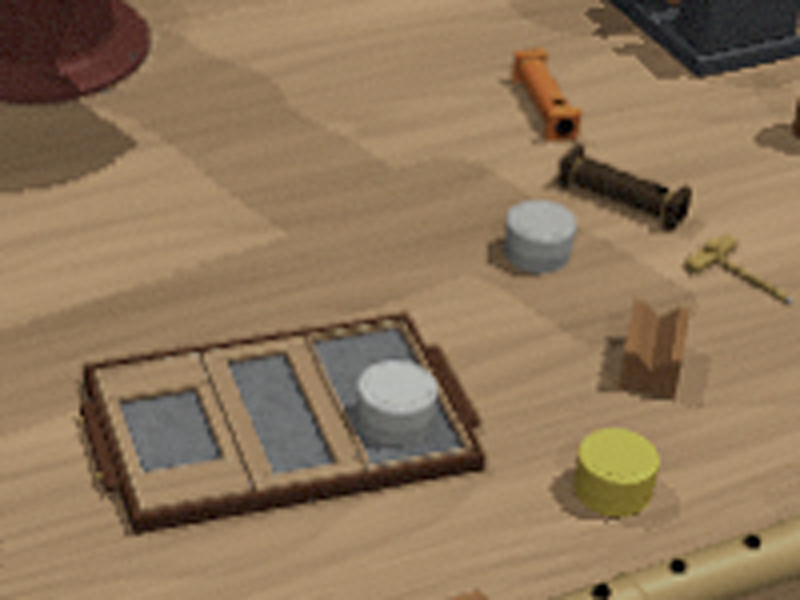

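Run:
```python
from h import *
for n,u0 in(("side",(229,194)),("scene",(268,224))):
    d=np.load(n+"0.npz");P=cloud(d)
    m=((P[...,2]>.012)&(P[...,2]<.02)&(P[...,0]>.4)&(P[...,0]<.8)&(P[...,1]>-.2)&(P[...,1]<.16)).astype(np.uint8)
    k,l,st,ce=cv2.connectedComponentsWithStats(m);i=1+st[1:,4].argmax();q=P[l==i]
    print(n,st[i],cv2.minAreaRect((q[:,:2]*1000).astype(np.float32)))
    f=d["frame"].astype(int);g=((f.max(2)-f.min(2)<28)&(P[...,2]<.014)&(P[...,2]>.002)&(P[...,0]>.45)&(P[...,0]<.75)&(P[...,1]>-.2)&(P[...,1]<.15)).astype(np.uint8)
    k,l,st,ce=cv2.connectedComponentsWithStats(g)
    for i in range(1,k):
        if st[i,4]>40:
            q=P[l==i];print(" felt",ce[i].round(),st[i,4],np.median(q[:,2]).round(4),np.round(np.hstack([np.ravel(x) for x in cv2.minAreaRect((q[:,:2]*1000).astype(np.float32))]),1))
```

```text
side [ 188  160   81   72 1925] ((574.5821533203125, -2.410064697265625), (274.2768859863281, 167.46890258789062), 82.822265625)
 felt [239. 175.] 288 0.0092 [564.4 -86.1  53.7  77.4  82.5]
 felt [231. 193.] 433 0.0092 [574.3  -8.   43.9 126.2  83.2]
 felt [227. 215.] 647 0.0091 [585.5  72.   70.1 143.7  82.3]
scene [ 220  198  102   53 1982] ((572.202880859375, -3.589752197265625), (277.753662109375, 172.278564453125), 82.70272064208984)
 felt [295. 217.] 412 0.0094 [577.6  77.9  70.4 143.1  83.1]
 felt [270. 223.] 431 0.0092 [566.3  -2.   45.5 128.5  82. ]
 felt [242. 227.] 349 0.0092 [557.8 -80.9  56.5  83.   81.9]
 felt [300. 239.] 83 0.0076 [662.5  47.4 119.6   7.1  82.9]
 felt [242. 250.] 45 0.0074 [ 641.  -114.3   53.9   13.9   67.7]
```

```bash
cat >> h.py <<'E'
from scipy.spatial.transform import Rotation as R
def go(target,jaw_deg,show=True):
    """target TCP, jaw axis angle mod 180 in world -> rotate about tool y (both options) and shift in tool axes"""
    from station import monitor
    o=monitor.get_obs();p=o["tool_pos"];M=R.from_rotvec(o["tool_rot"]).as_matrix()
    cur=np.degrees(np.arctan2(M[1,2],M[0,2]))
    print("t %.2f q"%o["t"],o["q"].round(2),"tcp",p.round(4),"y",M[:,1].round(3),"jawdeg %.1f"%cur,"open %.4f"%o["opening"],"F",o["contact_force"].round(1))
    # level: desired tool y = -Z world
    for k in(0,180):
        a=np.radians(jaw_deg+k);z=np.array([np.cos(a),np.sin(a),0]);y=np.array([0,0,-1.]);x=np.cross(y,z)
        D=np.c_[x,y,z];rv=R.from_matrix(M.T@D).as_rotvec()
        print(" opt",k,"rotvec tool",rv.round(3),"|deg| %.1f"%np.degrees(np.linalg.norm(rv)),"shift cm now-axes",(M.T@(target-p)*100).round(2),"shift in final axes",(D.T@(target-p)*100).round(2))
E
python3 -c "
from h import *
go(np.array([.61,.07,.2]),82.7)"
```

```text
t 0.15 q [-1.28  0.05  1.61  0.    1.48 -0.12] tcp [ 0.2489 -0.5727  0.1958] y [-0.     0.002 -1.   ] jawdeg -66.5 open 0.0853 F [-0.8 -0.6 -0.5]
 opt 0 rotvec tool [ 0.000e+00 -2.604e+00 -2.000e-03] |deg| 149.2 shift cm now-axes [-58.73  -0.34 -44.56] shift in final axes [27.65 -0.42 68.34]
 opt 180 rotvec tool [0.002 0.537 0.   ] |deg| 30.8 shift cm now-axes [-58.73  -0.34 -44.56] shift in final axes [-27.65  -0.42 -68.34]
```

{"api": "servo_tool", "payload": {
  "commands": [0, 0.134, 0, 0, 0, 0, 1, 0, 0.134, 0, 0, 0, 0, 1, 0, 0.134, 0, 0, 0, 0, 1, 0, 0.134, 0, 0, 0, 0, 1, 0, 0, 0, -1.8, 0, -4.5, 1, 0, 0, 0, -1.8, 0, -4.5, 1, 0, 0, 0, -1.8, 0, -4.5, 1, 0, 0, 0, -1.8, 0, -4.5, 1, 0, 0, 0, -1.8, 0, -4.5, 1, 0, 0, 0, -1.8, 0, -4.5, 1, 0, 0, 0, -1.8, 0, -4.5, 1, 0, 0, 0, -1.8, 0, -4.5, 1, 0, 0, 0, -1.8, 0, -4.5, 1, 0, 0, 0, -1.8, 0, -4.5, 1, 0, 0, 0, -1.8, 0, -4.5, 1, 0, 0, 0, -1.8, 0, -4.5, 1, 0, 0, 0, -1.8, 0, -4.5, 1, 0, 0, 0, -1.8, 0, -4.5, 1, 0, 0, 0, 0, 0, 0, 1],
  "grip_force": 40
}}

```text
t: 2.05
tool_pos: [0.5999, 0.0335, 0.1911]
tool_rot: [-0.162, -2.148, 2.13]
contact_force: [0.2, -0.8, -0.3]
opening: 0.0856
```

Run:
```python
from h import *
from station import viewer
go(np.array([.61,.07,.2]),82.7)
d=viewer.get_image("wrist");cv2.imwrite("pics/w1.png",d["frame"][:,:,::-1]);np.savez("w1.npz",**d)
```

```text
t 2.05 q [-0.07  0.    1.67  0.01  1.47  1.65] tcp [0.5999 0.0335 0.1911] y [-0.003  0.009 -1.   ] jawdeg -98.9 open 0.0856 F [ 0.2 -0.8 -0.3]
 opt 0 rotvec tool [-0.007  3.114  0.013] |deg| 178.4 shift cm now-axes [-0.43 -0.86 -3.77] shift in final axes [ 0.54 -0.89  3.75]
 opt 180 rotvec tool [ 0.008 -0.028  0.004] |deg| 1.7 shift cm now-axes [-0.43 -0.86 -3.77] shift in final axes [-0.54 -0.89 -3.75]
```

View pics/w1.png

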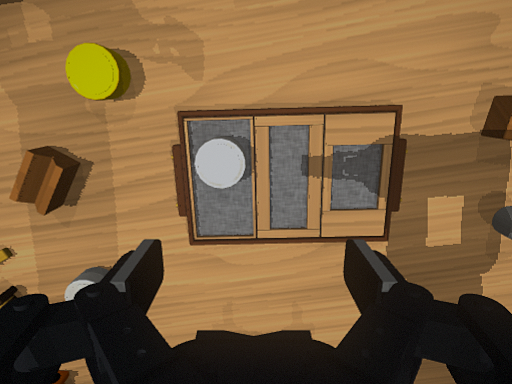

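The wrist view shows the tray. The old tin is at (220,163) in the lane's rear half, the pipe trough is at about (290,177), and the block pocket is at about (356,177). I'll measure them here.

```bash
cat > tray.py <<'E'
from h import *
def rect(q): 
    (cx,cy),(w,h),a=cv2.minAreaRect((q[:,:2]*1000).astype(np.float32)); return np.round([cx,cy,w,h,a],1)
def circ(d,P,m,z):
    cs,_=cv2.findContours(m.astype(np.uint8),cv2.RETR_EXTERNAL,cv2.CHAIN_APPROX_NONE);c=max(cs,key=cv2.contourArea)
    q=ray(d,c.reshape(-1,2),z);(x,y),r=cv2.minEnclosingCircle((q[:,:2]*1000).astype(np.float32))
    e=cv2.fitEllipse((q[:,:2]*1000).astype(np.float32));return np.round([x,y,r],1),np.round(np.hstack([np.ravel(v) for v in e]),1)
def tray(d):
    P=cloud(d);f=d["frame"].astype(int)
    g=((f.max(2)-f.min(2)<30)&(f.max(2)<190)&(P[...,2]<.012)&(P[...,2]>.002)&(P[...,0]>.45)&(P[...,0]<.7)&(P[...,1]>-.14)&(P[...,1]<.13)).astype(np.uint8)
    g=cv2.morphologyEx(g,cv2.MORPH_OPEN,np.ones((3,3)))
    k,l,st,ce=cv2.connectedComponentsWithStats(g)
    for i in range(1,k):
        if st[i,4]>300:
            cs,_=cv2.findContours((l==i).astype(np.uint8),0,1);c=max(cs,key=cv2.contourArea)
            print("felt",ce[i].round(),st[i,4],"z",np.median(P[l==i][:,2]).round(4),rect(ray(d,c.reshape(-1,2),.008)))
    m=((P[...,2]>.012)&(P[...,2]<.02)&(P[...,0]>.4)&(P[...,0]<.8)&(P[...,1]>-.2)&(P[...,1]<.16)).astype(np.uint8)
    t=(P[...,2]>.037)&(P[...,2]<.047)&(P[...,0]>.45)&(P[...,0]<.7)&(P[...,1]>.0)&(P[...,1]<.13)
    if t.sum()>100:print("tin top",t.sum(),np.median(P[t][:,2]).round(4),circ(d,P,t,.042))
E
python3 - <<'E'
from tray import *
d=np.load("w1.npz");tray(d);P=cloud(d)
# tray outline
f=d["frame"]
c=P[236,256:260];print(P[300,256],P[120,187])
uv=[(187,120),(253,118),(256,236),(193,240),(180,111),(401,106),(387,241),(191,245)]
print((ray(d,uv,.0155)*1000).round(1))
cv2.imwrite("pics/w1c.png",cv2.resize(f[95:255,165:415,::-1],(800,512),interpolation=cv2.INTER_CUBIC))
E
```

```text
felt [222. 183.] 4681 z 0.008 [581.4  76.6  72.3 144.6  82.6]
felt [288. 176.] 3867 z 0.008 [571.3  -3.8  45.8 128.1  82.7]
felt [355. 176.] 3025 z 0.008 [560.7 -84.2  57.5  79.8  82.8]
tin top 1991 0.0424 (array([609. ,  69.5,  27.8]), array([609. ,  69.4,  54. ,  54.6,  43.2]))
[4.02129209e-01 6.17171386e-02 1.66272511e-04] [0.65876441 0.10174861 0.01314495]
[[ 658.8  101.2   15.5]
 [ 649.6   27.3   15.5]
 [ 506.    45.9   15.5]
 [ 512.5  125.5   15.5]
 [ 669.7  106.9   15.5]
 [ 637.3 -136.7   15.5]
 [ 474.5 -116.1   15.5]
 [ 506.1  129.4   15.5]]
```

View pics/w1c.png

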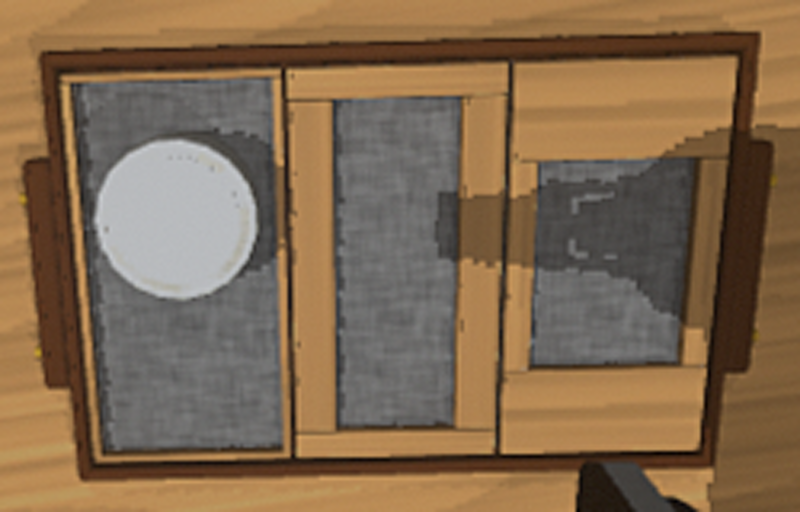

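The felt sizes come out at 72×144, 46×128 and 58×80 mm, which match, with the felt at z=0.008 and yaw −7.3°. The old tin is at board (28, −3.5). I'm moving over it.

{"api": "servo_tool", "payload": {
  "commands": [0.008, -0.028, 0.004, -0.2, 2, -1.8, 1, 0, 0, 0, -0.2, 2, -1.8, 1, 0, 0, 0, 0, 3, 0, 1, 0, 0, 0, 0, 3, 0, 1, 0, 0, 0, 0, 2, 0, 1, 0, 0, 0, 0, 0, 0, 1]
}}

```text
t: 2.7
tool_pos: [0.6069, 0.062, 0.0676]
tool_rot: [-0.142, -2.148, 2.158]
contact_force: [0.4, -1.1, -0.3]
opening: 0.0854
```

Run:
```python
from h import *
go(np.array([.609,.0695,.02]),82.7)
```

```text
t 2.70 q [-0.02  0.13  1.75 -0.    1.26  1.69] tcp [0.6069 0.062  0.0676] y [-0.001 -0.005 -1.   ] jawdeg -97.6 open 0.0854 F [ 0.4 -1.1 -0.3]
 opt 0 rotvec tool [-0.     3.137 -0.007] |deg| 179.7 shift cm now-axes [-0.12  4.76 -0.79] shift in final axes [0.12 4.76 0.77]
 opt 180 rotvec tool [-0.005 -0.005  0.   ] |deg| 0.4 shift cm now-axes [-0.12  4.76 -0.79] shift in final axes [-0.12  4.76 -0.77]
```

{"api": "servo_tool", "payload": {
  "commands": [-0.005, -0.005, 0, -0.1, 0, -0.8, 1, 0, 0, 0, 0, 1.8, 0, 1, 0, 0, 0, 0, 1.5, 0, 1, 0, 0, 0, 0, 0.9, 0, 1, 0, 0, 0, 0, 0, 0, 1]
}}

```text
t: 3.2
tool_pos: [0.611, 0.0684, 0.0261]
tool_rot: [-0.145, -2.158, 2.156]
contact_force: [-0.0, -0.3, 0.0]
opening: 0.0855
```

Run:
```python
from h import *
go(np.array([.609,.0695,.02]),82.7)
```

```text
t 3.20 q [-0.01  0.19  1.77  0.    1.18  1.69] tcp [0.611  0.0684 0.0261] y [ 0.005  0.    -1.   ] jawdeg -97.4 open 0.0855 F [-0.  -0.3  0. ]
 opt 0 rotvec tool [8.00e-03 3.14e+00 2.00e-03] |deg| 179.9 shift cm now-axes [ 0.21  0.6  -0.08] shift in final axes [-0.21  0.61  0.08]
 opt 180 rotvec tool [ 0.001 -0.002 -0.005] |deg| 0.3 shift cm now-axes [ 0.21  0.6  -0.08] shift in final axes [ 0.21  0.61 -0.08]
```

{"api": "servo_tool", "payload": {
  "commands": [0, 0, -0.005, 0.2, 0.5, -0.1, 1, 0, 0, 0, 0, 0, 0, 0.5, 0, 0, 0, 0, 0, 0, 0.5, 0, 0, 0, 0, 0, 0, 0.5, 0, 0, 0, 0, 0, 0, 0.5, 0, 0, 0, 0, 0, 0, 0.5, 0, 0, 0, 0, 0, 0, 0.5],
  "grip_force": 30
}}

```text
t: 3.9
tool_pos: [0.6107, 0.0699, 0.0226]
tool_rot: [-0.142, -2.157, 2.155]
contact_force: [-0.2, -0.3, -0.2]
opening: 0.0424
```

Run:
```python
from h import *
go(np.array([.609,.0695,.02]),82.7)
from station import viewer
d=viewer.get_image("wrist");cv2.imwrite("pics/w2.png",d["frame"][:,:,::-1]);np.savez("w2.npz",**d)
```

```text
t 3.90 q [-0.01  0.19  1.77  0.    1.18  1.69] tcp [0.6107 0.0699 0.0226] y [ 0.003  0.001 -1.   ] jawdeg -97.4 open 0.0424 F [-0.2 -0.3 -0.2]
 opt 0 rotvec tool [4.00e-03 3.14e+00 2.00e-03] |deg| 179.9 shift cm now-axes [0.16 0.26 0.06] shift in final axes [-0.16  0.26 -0.06]
 opt 180 rotvec tool [ 0.001 -0.002 -0.003] |deg| 0.2 shift cm now-axes [0.16 0.26 0.06] shift in final axes [0.16 0.26 0.06]
```

View pics/w2.png

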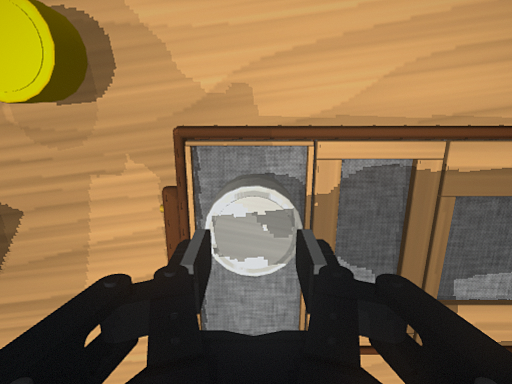

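Run:
```python
from h import *
from station import viewer
d=np.load("w2.npz");P=cloud(d)
for v,u in((232,206),(240,200),(260,195),(235,302),(240,310),(260,315),(200,250),(230,230),(270,250)):print((u,v),P[v,u].round(4),d["frame"][v,u])
d=viewer.get_image("side");cv2.imwrite("pics/s2.png",cv2.resize(d["frame"][140:260,160:320,::-1],(800,600),interpolation=cv2.INTER_CUBIC))
```

```text
(206, 232) [0.6234 0.0906 0.0671] [37 32 30]
(200, 240) [0.6234 0.092  0.0754] [83 82 81]
(195, 260) [0.6234 0.0909 0.0936] [29 24 22]
(302, 235) [0.6789 0.0609 0.1999] [37 36 33]
(310, 240) [0.6168 0.0435 0.0748] [76 76 76]
(315, 260) [0.6171 0.0447 0.0929] [76 76 76]
(250, 200) [0.6286 0.0693 0.0426] [217 212 202]
(230, 230) [0.6125 0.0827 0.0423] [158 157 150]
(250, 270) [0.587  0.0748 0.0436] [199 200 189]
```

View pics/s2.png

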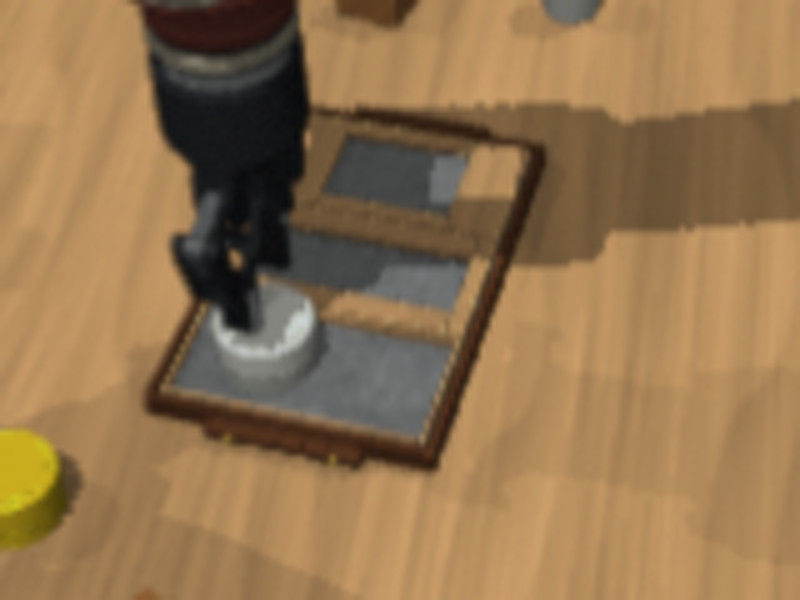

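Run:
```python
from h import *
from station import viewer,monitor
o=monitor.get_obs();print(o["tool_pos"])
for n in("side","scene","wrist"):
    d=viewer.get_image(n);P=cloud(d);f=d["frame"].astype(int)
    m=(f.max(2)<75)&(abs(P[...,0]-.61)<.03)&(abs(P[...,1]-.07)<.07)&(P[...,2]>.045)&(P[...,2]<.12)
    q=P[m];i=q[:,2].argsort()[:8] if len(q) else [];print(n,m.sum(),q[i].round(4).tolist(),d["cam_to_world"][:3,3].round(3))
for n in("w1","wrist0","scene0"):
    d=np.load(n+".npz");P=cloud(d);f=d["frame"].astype(int)
    if n[0]=="w":
        m=(f.max(2)<90)&(P[...,2]>.12);q=P[m];i=q[:,2].argsort()[:5];print(n,q[i].round(3).tolist())
    else:
        m=(abs(P[...,0]-.25)<.08)&(abs(P[...,1]+.573)<.08)&(P[...,2]>.12);q=P[m];i=q[:,2].argsort()[:5];print(n,q[i].round(3).tolist())
```

```text
[0.61066597 0.06987608 0.02259371]
side 192 [[0.6148, 0.045, 0.0601], [0.6056, 0.0484, 0.0608], [0.6061, 0.0456, 0.0618], [0.6115, 0.0464, 0.062], [0.6025, 0.0493, 0.0621], [0.5997, 0.0493, 0.0625], [0.6167, 0.0478, 0.0627], [0.6082, 0.0478, 0.0638]] [0.389 0.744 0.801]
scene 236 [[0.6034, 0.093, 0.0607], [0.6177, 0.0918, 0.0612], [0.6017, 0.0937, 0.0629], [0.6165, 0.0922, 0.0638], [0.5992, 0.0948, 0.0642], [0.6121, 0.0913, 0.0643], [0.6127, 0.0414, 0.0658], [0.6105, 0.092, 0.0665]] [ 1.497 -0.44   0.909]
wrist 13014 [[0.6089, 0.0482, 0.0582], [0.608, 0.0484, 0.0585], [0.6078, 0.0485, 0.0592], [0.609, 0.0484, 0.0594], [0.6074, 0.0486, 0.0596], [0.6064, 0.0487, 0.0597], [0.6075, 0.0918, 0.0598], [0.6021, 0.0491, 0.0601]] [0.679 0.061 0.2  ]
w1 [[0.595, -0.01, 0.238], [0.589, -0.009, 0.238], [0.596, -0.01, 0.239], [0.594, -0.009, 0.239], [0.588, -0.009, 0.239]]
wrist0 [[0.268, -0.611, 0.242], [0.232, -0.533, 0.243], [0.26, -0.615, 0.243], [0.272, -0.609, 0.243], [0.232, -0.533, 0.243]]
scene0 [[0.274, -0.613, 0.244], [0.267, -0.618, 0.245], [0.237, -0.528, 0.245], [0.229, -0.533, 0.245], [0.237, -0.53, 0.246]]
```

Three cameras agree that the real fingertips are about 36 mm above the reported TCP at this opening, and 47 mm above it when open. The fingers closed in air above the tin and touched nothing. I'll use the measured tip offset from here on: reopen, then go down 40 mm.

{"api": "servo_tool", "payload": {
  "commands": [0, 0, 0, 0.1, 0, 0, 1, 0, 0, 0, 0, 0, 0, 1, 0, 0, 0, 0, 0, 0, 1, 0, 0, 0, 0, 0, 0, 1, 0, 0, 0, 0, 1.5, 0, 1, 0, 0, 0, 0, 1, 0, 1, 0, 0, 0, 0, 0.5, 0, 1, 0, 0, 0, 0, 0, 0, 1]
}}

```text
t: 4.95
tool_pos: [0.6085, 0.07, -0.0114]
tool_rot: [-0.14, -2.156, 2.154]
contact_force: [-0.7, 0.1, 0.2]
opening: 0.0852
```

```bash
cat >> h.py <<'E'
def tips():
    from station import monitor,viewer
    o=monitor.get_obs();d=viewer.get_image("wrist");P=cloud(d);f=d["frame"].astype(int);M=R.from_rotvec(o["tool_rot"]).as_matrix()
    L=(P-o["tool_pos"])@M   # tool coords
    m=(f.max(2)<95)&(f.max(2)-f.min(2)<25)&(abs(L[...,0])<.014)&(abs(L[...,2])<.06)&(L[...,1]>-.075)&(L[...,1]<-.02)&(d["depth"]>0)
    for s in(-1,1):
        k=m&(np.sign(L[...,2])==s)
        if k.sum()>5:
            q=L[k];print("finger",s,"end tool-y %.4f"%np.percentile(q[:,1],99),"inner z %.4f"%np.percentile(s*q[:,2],2),"world tip z %.4f"%np.percentile(P[k][:,2],1))
    return d
E
python3 - <<'E'
from h import *
go(np.array([.609,.0695,-.0175]),82.7);tips()
E
```

```text
t 4.95 q [-0.01  0.23  1.78  0.    1.12  1.69] tcp [ 0.6085  0.07   -0.0114] y [ 0.001  0.001 -1.   ] jawdeg -97.4 open 0.0852 F [-0.7  0.1  0.2]
 opt 0 rotvec tool [1.00e-03 3.14e+00 2.00e-03] |deg| 179.9 shift cm now-axes [-0.06  0.61  0.05] shift in final axes [ 0.06  0.61 -0.05]
 opt 180 rotvec tool [ 0.001 -0.002 -0.   ] |deg| 0.1 shift cm now-axes [-0.06  0.61  0.05] shift in final axes [-0.06  0.61  0.05]
finger -1 end tool-y -0.0201 inner z 0.0354 world tip z 0.0087
finger 1 end tool-y -0.0201 inner z 0.0271 world tip z 0.0086
```

{"api": "servo_tool", "payload": {
  "commands": [0, 0, 0, 0, 0.6, 0, 1, 0, 0, 0, 0, 0, 0, 0.4, 0, 0, 0, 0, 0, 0, 0.4, 0, 0, 0, 0, 0, 0, 0.4, 0, 0, 0, 0, 0, 0, 0.4, 0, 0, 0, 0, 0, 0, 0.4],
  "grip_force": 30
}}

```text
t: 5.6
tool_pos: [0.6096, 0.07, -0.0166]
tool_rot: [-0.142, -2.157, 2.155]
contact_force: [0.0, 1.0, -1.1]
opening: 0.0547
```

Run:
```python
from h import *
go(np.array([.609,.0695,-.0175]),82.7)
from station import viewer
d=viewer.get_image("wrist");cv2.imwrite("pics/w3.png",d["frame"][:,:,::-1]);np.savez("w3.npz",**d)
d=viewer.get_image("side");cv2.imwrite("pics/s3.png",cv2.resize(d["frame"][140:260,160:320,::-1],(800,600),interpolation=cv2.INTER_CUBIC))
```

```text
t 5.60 q [-0.01  0.24  1.78  0.    1.11  1.69] tcp [ 0.6096  0.07   -0.0166] y [ 0.003  0.001 -1.   ] jawdeg -97.4 open 0.0547 F [ 0.   1.  -1.1]
 opt 0 rotvec tool [4.00e-03 3.14e+00 2.00e-03] |deg| 179.9 shift cm now-axes [0.05 0.09 0.06] shift in final axes [-0.05  0.09 -0.06]
 opt 180 rotvec tool [ 0.001 -0.002 -0.003] |deg| 0.2 shift cm now-axes [0.05 0.09 0.06] shift in final axes [0.05 0.09 0.06]
```

View pics/w3.png

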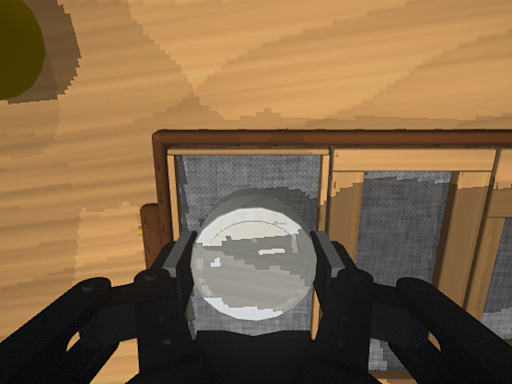

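View pics/s3.png

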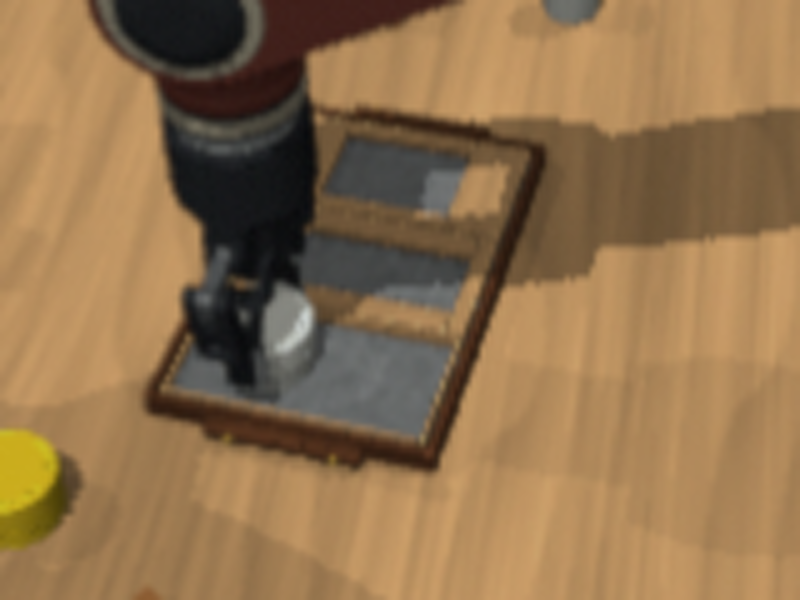

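{"api": "servo_tool", "payload": {
  "commands": [0, 0, 0, 0.7, 0, -0.05, 0.4, 0, 0, 0, 1.2, 0, -0.05, 0.4, 0, 0, 0, 1.2, 0, -0.05, 0.4, 0, 0, 0, 1.2, 0, -0.05, 0.4, 0, 0, 0, 1.2, 0, -0.05, 0.4, 0, 0, 0, 0.6, 0, -0.05, 0.4, 0, 0, 0, 0, 0, 0, 0.4]
}}

```text
t: 6.4
tool_pos: [0.5426, 0.0821, -0.017]
tool_rot: [-0.141, -2.157, 2.155]
contact_force: [0.3, 0.7, -1.7]
opening: 0.0552
```

```bash
cat >> h.py <<'E'
YAW=np.radians(-7.3);UX=np.array([np.cos(YAW),np.sin(YAW),0]);UY=np.array([-np.sin(YAW),np.cos(YAW),0])
TIN=np.array([.5814,.0766,0]);PIPE=np.array([.5713,-.0038,0]);BLK=np.array([.5607,-.0842,0])
def bd(o,x,y,z): return o+UX*x+UY*y+np.array([0,0,z])
E
python3 - <<'E'
from h import *
go(bd(TIN,-.043,0,-.0166),82.7)
E
```

```text
t 6.40 q [0.01 0.11 1.94 0.   1.09 1.71] tcp [ 0.5426  0.0821 -0.017 ] y [ 0.002  0.001 -1.   ] jawdeg -97.4 open 0.0552 F [ 0.3  0.7 -1.7]
 opt 0 rotvec tool [3.000e-03 3.141e+00 2.000e-03] |deg| 179.9 shift cm now-axes [ 0.38 -0.04  0.05] shift in final axes [-0.38 -0.04 -0.05]
 opt 180 rotvec tool [ 0.001 -0.001 -0.002] |deg| 0.1 shift cm now-axes [ 0.38 -0.04  0.05] shift in final axes [ 0.38 -0.04  0.05]
```

{"api": "servo_tool", "payload": {
  "commands": [0, 0, 0, 0.35, 0, 0.05, 0.4, 0, 0, 0, 0.05, 0, 0, 0.4, 0, 0, 0, 0, 0, 0, 0.9, 0, 0, 0, 0, 0, 0, 0.9, 0, 0, 0, 0, 0, 0, 0.9, 0, 0, 0, 0, 0, 0, 1, 0, 0, 0, 0, -2, 0, 1, 0, 0, 0, 0, -4, 0, 1, 0, 0, 0, 0, -5, 0, 1, 0, 0, 0, 0, -5, 0, 1, 0, 0, 0, -2, -4, 0, 1, 0, 0, 0, -2, 0, 0, 1, 0, 0, 0, 0, 0, 0, 1]
}}

```text
t: 7.7
tool_pos: [0.5777, 0.0763, 0.1893]
tool_rot: [-0.137, -2.155, 2.153]
contact_force: [-0.6, 0.6, -0.5]
opening: 0.0856
```

Run:
```python
from tray import *
from station import viewer
go(bd(TIN,.043,0,.15),82.7)
d=viewer.get_image("wrist");cv2.imwrite("pics/w4.png",d["frame"][:,:,::-1]);np.savez("w4.npz",**d);tray(d)
P=cloud(d);
t=(P[...,2]>.037)&(P[...,2]<.047)&(P[...,0]>.45)&(P[...,0]<.6)&(P[...,1]>.03)&(P[...,1]<.13)
(x,y,r),e=circ(d,P,t,.042);v=np.array([x,y,0])/1000-TIN;print("board",v@UX,v@UY,e)
```

```text
t 7.70 q [ 0.   -0.04  1.72  0.    1.47  1.7 ] tcp [0.5777 0.0763 0.1893] y [-0.002  0.001 -1.   ] jawdeg -97.4 open 0.0856 F [-0.6  0.6 -0.5]
 opt 0 rotvec tool [-4.00e-03  3.14e+00  1.00e-03] |deg| 179.9 shift cm now-axes [-4.67  3.92 -0.08] shift in final axes [4.66 3.93 0.07]
 opt 180 rotvec tool [ 0.001 -0.001  0.002] |deg| 0.2 shift cm now-axes [-4.67  3.92 -0.08] shift in final axes [-4.66  3.93 -0.07]
felt [253. 140.] 5614 z 0.008 [581.8  76.1  72.  144.6  82.7]
felt [322. 154.] 4108 z 0.008 [571.7  -4.6  45.9 126.6  82.7]
felt [390. 157.] 3188 z 0.008 [560.8 -85.1  57.9  79.   82.7]
tin top 1836 0.0423 (array([538.7,  81.6,  28. ]), array([538.7,  81.6,  54.1,  54.9,  81.1]))
board -0.04298921574160098 -0.0004661865743275223 [538.7  81.6  54.1  54.9  81.1]
```

View pics/w4.png

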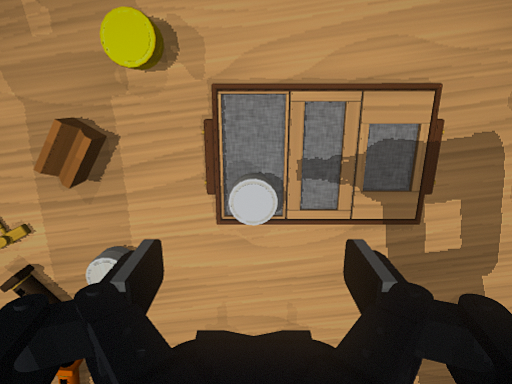

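Old tin is at board (−43.0, −0.5), about 1 mm from the front wall. Next is the new tin, at about (105,270) in this view.

{"api": "servo_tool", "payload": {
  "commands": [0, 0, 0, 3, 0, -2.8, 1, 0, 0, 0, 3, 0, -2.8, 1, 0, 0, 0, 3, 0, -2.8, 1, 0, 0, 0, 3, 0, -2.8, 1, 0, 0, 0, 3, 0, -2.8, 1, 0, 0, 0, 3, 0, -2.8, 1, 0, 0, 0, 0, 0, 0, 1]
}}

```text
t: 8.45
tool_pos: [0.4062, 0.2699, 0.1806]
tool_rot: [-0.121, -2.14, 2.148]
contact_force: [-0.1, -0.3, 0.5]
opening: 0.0853
```

```bash
cat >> tray.py <<'E'
def objs(d,xr,yr,zlo=.02,zhi=.05):
    P=cloud(d);m=((P[...,2]>zlo)&(P[...,2]<zhi)&(P[...,0]>xr[0])&(P[...,0]<xr[1])&(P[...,1]>yr[0])&(P[...,1]<yr[1])&(d["depth"]>.12)).astype(np.uint8)
    k,l,st,ce=cv2.connectedComponentsWithStats(m)
    for i in range(1,k):
        if st[i,4]<200: continue
        q=P[l==i];zt=np.percentile(q[:,2],97);t=q[q[:,2]>zt-.006]
        print(ce[i].round(),st[i,4],"ztop %.4f"%zt,"all",rect(q),"top",rect(t),d["frame"][l==i].mean(0).round())
E
python3 - <<'E'
from tray import *
from station import viewer
go(np.array([.463,.272,.1]),82.7)
d=viewer.get_image("wrist");cv2.imwrite("pics/w5.png",d["frame"][:,:,::-1]);np.savez("w5.npz",**d)
objs(d,(.38,.8),(.15,.5));P=cloud(d)
t=(P[...,2]>.029)&(P[...,2]<.037)&(abs(P[...,0]-.463)<.04)&(abs(P[...,1]-.272)<.04)
print(circ(d,P,t,.034))
E
```

```text
t 8.45 q [ 0.43 -0.26  1.93  0.01  1.49  2.13] tcp [0.4062 0.2699 0.1806] y [-0.02  -0.003 -1.   ] jawdeg -97.6 open 0.0853 F [-0.1 -0.3  0.5]
 opt 0 rotvec tool [-0.03   3.136 -0.008] |deg| 179.7 shift cm now-axes [-5.76  7.95 -1.  ] shift in final axes [5.61 8.06 0.93]
 opt 180 rotvec tool [-0.005 -0.005  0.019] |deg| 1.2 shift cm now-axes [-5.76  7.95 -1.  ] shift in final axes [-5.61  8.06 -0.93]
[243. 113.] 2329 ztop 0.0358 all [460.8 272.9  54.7  54.1  82.6] top [460.8 272.9  54.7  54.1  82.6] [172. 173. 174.]
[152. 156.] 2164 ztop 0.0305 all [423.5 375.  109.4  29.9  31.6] top [423.5 375.  109.4  29.8  31.6] [59. 44. 26.]
(array([461. , 272.8,  27.7]), array([461. , 272.7,  54.1,  54.3, 111.6]))
```

View pics/w5.png

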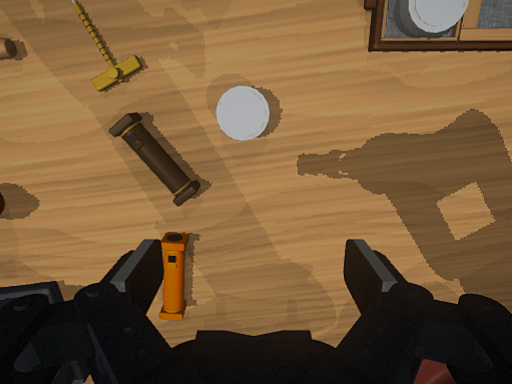

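This view shows the new silver wide tin at (243,113), 54 mm across with its top at z=0.035. The dark long pipe is at (152,156), 109×30 mm; the orange pipe at (173,275) is the decoy. I'm going for the tin.

{"api": "servo_tool", "payload": {
  "commands": [-0.005, -0.005, 0.019, -2, 1, -0.4, 1, 0, 0, 0, -2, 2, -0.4, 1, 0, 0, 0, -1.5, 3, -0.2, 1, 0, 0, 0, 0, 3, 0, 1, 0, 0, 0, 0, 3, 0, 1, 0, 0, 0, 0, 1.5, 0, 1, 0, 0, 0, 0, 0, 0, 1]
}}

```text
t: 9.2
tool_pos: [0.4645, 0.2631, 0.0357]
tool_rot: [-0.14, -2.143, 2.158]
contact_force: [0.4, 0.6, 0.0]
opening: 0.0852
```

Run:
```python
from tray import *
go(np.array([.461,.2728,-.0235]),82.7)
```

```text
t 9.20 q [ 0.38 -0.    1.95 -0.01  1.2   2.09] tcp [0.4645 0.2631 0.0357] y [-0.004 -0.007 -1.   ] jawdeg -97.7 open 0.0852 F [0.4 0.6 0. ]
 opt 0 rotvec tool [-0.005  3.135 -0.012] |deg| 179.6 shift cm now-axes [ 0.45  5.92 -0.96] shift in final axes [-0.47  5.92  0.92]
 opt 180 rotvec tool [-0.007 -0.006  0.003] |deg| 0.6 shift cm now-axes [ 0.45  5.92 -0.96] shift in final axes [ 0.47  5.92 -0.92]
```

{"api": "servo_tool", "payload": {
  "commands": [-0.007, -0.006, 0.003, 0.45, 0, -0.9, 1, 0, 0, 0, 0, 2, 0, 1, 0, 0, 0, 0, 2, 0, 1, 0, 0, 0, 0, 1.3, 0, 1, 0, 0, 0, 0, 0, 0, 1]
}}

```text
t: 9.7
tool_pos: [0.4645, 0.2738, -0.0144]
tool_rot: [-0.147, -2.161, 2.153]
contact_force: [-0.1, -1.0, 0.4]
opening: 0.0852
```

Run:
```python
from tray import *
go(np.array([.461,.2728,-.0235]),82.7)
```

```text
t 9.70 q [0.39 0.08 1.97 0.   1.09 2.09] tcp [ 0.4645  0.2738 -0.0144] y [ 0.006  0.004 -1.   ] jawdeg -97.4 open 0.0852 F [-0.1 -1.   0.4]
 opt 0 rotvec tool [0.009 3.139 0.007] |deg| 179.9 shift cm now-axes [0.34 0.91 0.15] shift in final axes [-0.34  0.91 -0.14]
 opt 180 rotvec tool [ 0.004 -0.002 -0.006] |deg| 0.4 shift cm now-axes [0.34 0.91 0.15] shift in final axes [0.34 0.91 0.14]
```

{"api": "servo_tool", "payload": {
  "commands": [0.004, 0, -0.006, 0.35, 0.5, 0.15, 1, 0, 0, 0, 0, 0.5, 0, 1, 0, 0, 0, 0, 0, 0, 0.4, 0, 0, 0, 0, 0, 0, 0.4, 0, 0, 0, 0, 0, 0, 0.4, 0, 0, 0, 0, 0, 0, 0.4, 0, 0, 0, 0, 0, 0, 0.4],
  "grip_force": 40
}}

```text
t: 10.4
tool_pos: [0.4638, 0.2743, -0.0207]
tool_rot: [-0.146, -2.161, 2.153]
contact_force: [-0.6, 0.6, -1.2]
opening: 0.0546
```

Run:
```python
from tray import *
go(bd(TIN,.036,0,.12),82.7)
```

```text
t 10.40 q [0.4  0.09 1.97 0.   1.08 2.1 ] tcp [ 0.4638  0.2743 -0.0207] y [ 0.006  0.003 -1.   ] jawdeg -97.4 open 0.0546 F [-0.6  0.6 -1.2]
 opt 0 rotvec tool [0.009 3.139 0.006] |deg| 179.9 shift cm now-axes [-17.89 -14.04  18.03] shift in final axes [ 17.78 -14.07 -18.12]
 opt 180 rotvec tool [ 0.004 -0.002 -0.006] |deg| 0.4 shift cm now-axes [-17.89 -14.04  18.03] shift in final axes [-17.78 -14.07  18.12]
```

{"api": "servo_tool", "payload": {
  "commands": [0.004, 0, -0.006, 0, -1, 0, 0.4, 0, 0, 0, 0, -3, 0, 0.4, 0, 0, 0, 0, -4, 0, 0.4, 0, 0, 0, -2, -2, 2, 0.4, 0, 0, 0, -3, 0, 3.1, 0.4, 0, 0, 0, -3, 0, 3.1, 0.4, 0, 0, 0, -3, 0, 3.1, 0.4, 0, 0, 0, -3, 0, 3.1, 0.4, 0, 0, 0, -2, 0, 2, 0.4, 0, 0, 0, -1, 0, 1, 0.4, 0, 0, 0, 0, 0, 0, 0.4]
}}

```text
t: 11.5
tool_pos: [0.6162, 0.0732, 0.0905]
tool_rot: [-0.139, -2.156, 2.159]
contact_force: [0.7, 1.3, -0.7]
opening: 0.0545
```

Run:
```python
from tray import *
from station import viewer
go(bd(TIN,.035,0,-.0127),82.7)
d=viewer.get_image("wrist");cv2.imwrite("pics/w6.png",d["frame"][:,:,::-1])
```

```text
t 11.50 q [-0.    0.13  1.72 -0.    1.3   1.7 ] tcp [0.6162 0.0732 0.0905] y [ 0.002 -0.001 -1.   ] jawdeg -97.2 open 0.0545 F [ 0.7  1.3 -0.7]
 opt 0 rotvec tool [-4.00e-03 -3.14e+00  2.00e-03] |deg| 179.9 shift cm now-axes [ 0.02 10.32  0.1 ] shift in final axes [ 1.000e-02  1.032e+01 -1.100e-01]
 opt 180 rotvec tool [-0.001  0.001 -0.002] |deg| 0.2 shift cm now-axes [ 0.02 10.32  0.1 ] shift in final axes [-1.000e-02  1.032e+01  1.100e-01]
```

View pics/w6.png

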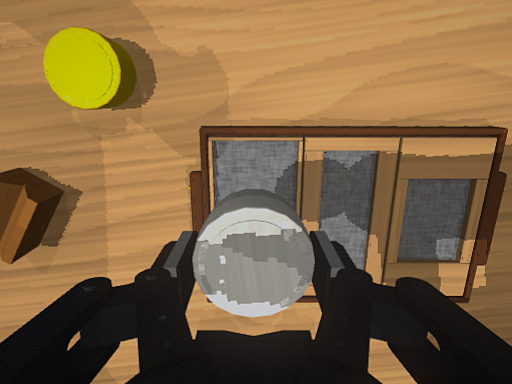

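The new tin is held level over the rear half of the lane, so I'm lowering it.

{"api": "servo_tool", "payload": {
  "commands": [0, 0, 0, 0, 2, 0.1, 0.4, 0, 0, 0, 0, 3, 0, 0.4, 0, 0, 0, 0, 2, 0, 0.4, 0, 0, 0, 0, 1, 0, 0.4, 0, 0, 0, 0, 0.5, 0, 0.4, 0, 0, 0, 0, 0, 0, 0.4]
}}

```text
t: 12.15
tool_pos: [0.6121, 0.0815, 0.0048]
tool_rot: [-0.128, -2.164, 2.16]
contact_force: [-0.1, -0.4, -0.8]
opening: 0.0545
```

Run:
```python
from tray import *
go(bd(TIN,.035,0,-.0127),82.7)
```

```text
t 12.15 q [0.01 0.22 1.77 0.   1.15 1.7 ] tcp [0.6121 0.0815 0.0048] y [ 0.002  0.002 -1.   ] jawdeg -96.7 open 0.0545 F [-0.1 -0.4 -0.8]
 opt 0 rotvec tool [-2.000e-03 -3.131e+00 -3.000e-03] |deg| 179.4 shift cm now-axes [-0.51  1.75  0.89] shift in final axes [ 0.52  1.75 -0.88]
 opt 180 rotvec tool [ 0.002  0.011 -0.001] |deg| 0.6 shift cm now-axes [-0.51  1.75  0.89] shift in final axes [-0.52  1.75  0.88]
```

{"api": "servo_tool", "payload": {
  "commands": [0, 0.011, 0, -0.5, 0, 0.9, 0.4, 0, 0, 0, 0, 0, 0, 0.4, 0, 0, 0, 0, 0, 0, 0.4]
}}

```text
t: 12.45
tool_pos: [0.6181, 0.0718, 0.0078]
tool_rot: [-0.144, -2.16, 2.156]
contact_force: [0.0, -0.1, -2.4]
opening: 0.0549
```

Run:
```python
from tray import *
go(bd(TIN,.035,0,-.0127),82.7)
```

```text
t 12.45 q [-0.    0.23  1.76  0.    1.15  1.69] tcp [0.6181 0.0718 0.0078] y [ 0.006  0.002 -1.   ] jawdeg -97.3 open 0.0549 F [ 0.  -0.1 -2.4]
 opt 0 rotvec tool [0.009 3.141 0.004] |deg| 180.0 shift cm now-axes [ 0.21  2.05 -0.  ] shift in final axes [-0.2   2.05  0.01]
 opt 180 rotvec tool [ 0.003 -0.    -0.006] |deg| 0.4 shift cm now-axes [ 0.21  2.05 -0.  ] shift in final axes [ 0.2   2.05 -0.01]
```

{"api": "servo_tool", "payload": {
  "commands": [0.003, 0, -0.006, 0.2, 0.7, 0, 0.4, 0, 0, 0, 0, 0.6, 0, 0.4, 0, 0, 0, 0, 0.3, 0, 0.4, 0, 0, 0, 0, 0.1, 0, 0.4, 0, 0, 0, 0, 0, 0, 0.4]
}}

```text
t: 12.95
tool_pos: [0.617, 0.0717, -0.0096]
tool_rot: [-0.14, -2.155, 2.156]
contact_force: [-0.0, -0.1, -0.5]
opening: 0.0547
```

Run:
```python
from tray import *
go(bd(TIN,.035,0,-.0127),82.7)
```

```text
t 12.95 q [-0.    0.25  1.76 -0.    1.13  1.7 ] tcp [ 0.617   0.0717 -0.0096] y [ 0.001 -0.    -1.   ] jawdeg -97.4 open 0.0547 F [-0.  -0.1 -0.5]
 opt 0 rotvec tool [ 1.00e-03  3.14e+00 -1.00e-03] |deg| 179.9 shift cm now-axes [ 0.09  0.31 -0.03] shift in final axes [-0.09  0.31  0.03]
 opt 180 rotvec tool [-0.    -0.001 -0.001] |deg| 0.1 shift cm now-axes [ 0.09  0.31 -0.03] shift in final axes [ 0.09  0.31 -0.03]
```

{"api": "servo_tool", "payload": {
  "commands": [0, 0, 0, 0, 0.2, 0, 0.4, 0, 0, 0, 0, 0.1, 0, 0.4, 0, 0, 0, 0, 0.1, 0, 0.4, 0, 0, 0, 0, 0.1, 0, 0.4, 0, 0, 0, 0, 0, 0, 0.4]
}}

```text
t: 13.45
tool_pos: [0.6175, 0.0718, -0.0128]
tool_rot: [-0.14, -2.155, 2.156]
contact_force: [-0.2, 0.2, 0.2]
opening: 0.0548
```

Run:
```python
from tray import *
go(bd(TIN,.035,0,-.0127),82.7)
```

```text
t 13.45 q [-0.    0.26  1.76 -0.    1.12  1.7 ] tcp [ 0.6175  0.0718 -0.0128] y [ 0.001 -0.001 -1.   ] jawdeg -97.3 open 0.0548 F [-0.2  0.2  0.2]
 opt 0 rotvec tool [ 2.000e-03  3.141e+00 -1.000e-03] |deg| 180.0 shift cm now-axes [ 0.14 -0.01 -0.02] shift in final axes [-0.14 -0.01  0.02]
 opt 180 rotvec tool [-0.    -0.001 -0.001] |deg| 0.1 shift cm now-axes [ 0.14 -0.01 -0.02] shift in final axes [ 0.14 -0.01 -0.02]
```

{"api": "servo_tool", "payload": {
  "commands": [0, 0, 0, 0, 0.1, 0, 0.4, 0, 0, 0, 0, 0.1, 0, 0.4, 0, 0, 0, 0, 0, 0, 0.4]
}}

```text
t: 13.75
tool_pos: [0.6182, 0.0718, -0.013]
tool_rot: [-0.14, -2.156, 2.157]
contact_force: [-0.2, 0.5, -1.0]
opening: 0.0545
```

Run:
```python
from tray import *
go(bd(TIN,.035,0,-.0127),82.7)
from station import viewer
d=viewer.get_image("side");cv2.imwrite("pics/s6.png",cv2.resize(d["frame"][140:260,160:320,::-1],(800,600),interpolation=cv2.INTER_CUBIC))
```

```text
t 13.75 q [-0.    0.26  1.76 -0.    1.12  1.7 ] tcp [ 0.6182  0.0718 -0.013 ] y [ 0.002 -0.001 -1.   ] jawdeg -97.3 open 0.0545 F [-0.2  0.5 -1. ]
 opt 0 rotvec tool [ 3.000e-03  3.141e+00 -1.000e-03] |deg| 180.0 shift cm now-axes [ 0.21 -0.03 -0.01] shift in final axes [-0.21 -0.03  0.01]
 opt 180 rotvec tool [-0.    -0.001 -0.002] |deg| 0.1 shift cm now-axes [ 0.21 -0.03 -0.01] shift in final axes [ 0.21 -0.03 -0.01]
```

View pics/s6.png

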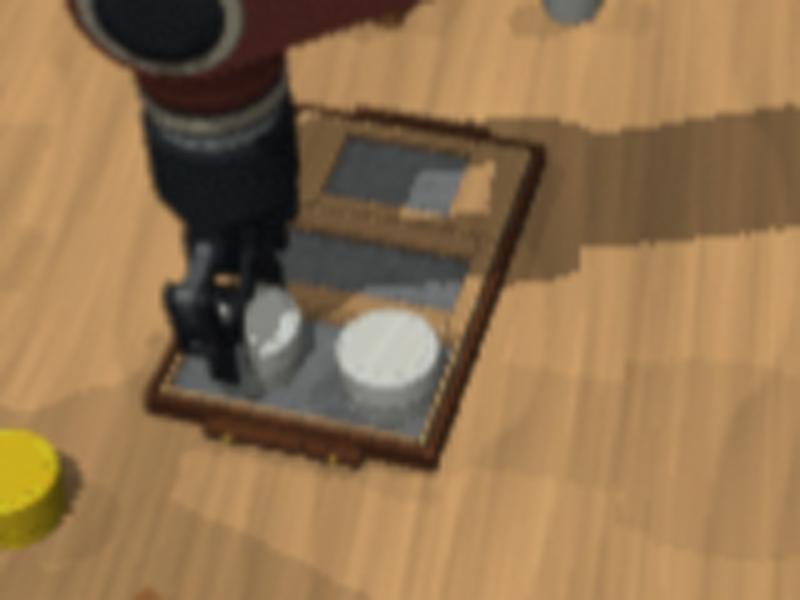

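```bash
cat >> tray.py <<'E'
def topz(c,r=.015,lo=.02,hi=.07):
    from station import viewer
    d=viewer.get_image("wrist");P=cloud(d)
    m=(np.hypot(P[...,0]-c[0],P[...,1]-c[1])<r)&(P[...,2]>lo)&(P[...,2]<hi)&(d["frame"].max(2)>80)
    print("topz n",m.sum(),"med %.4f"%np.median(P[m][:,2]) if m.sum() else "");return d
E
python3 - <<'E'
from tray import *
topz(bd(TIN,.034,0,0))
E
```

```text
topz n 3144 med 0.0427
```

{"api": "servo_tool", "payload": {
  "commands": [0, 0, 0, 0, 0.15, 0, 0.4, 0, 0, 0, 0, 0.1, 0, 0.4, 0, 0, 0, 0, 0, 0, 0.7, 0, 0, 0, 0, 0, 0, 0.8, 0, 0, 0, 0, 0, 0, 0.9, 0, 0, 0, 0, 0, 0, 0.9, 0, 0, 0, 0, -1, 0, 0.9, 0, 0, 0, 0, -3, 0, 1, 0, 0, 0, 0, -5, 0, 1, 0, 0, 0, 0, -5, 0, 1, 0, 0, 0, 1, -5, 0, 1, 0, 0, 0, 2, 0, 0, 1, 0, 0, 0, 0, 0, 0, 1]
}}

```text
t: 15.15
tool_pos: [0.5874, 0.0757, 0.1834]
tool_rot: [-0.137, -2.154, 2.155]
contact_force: [-0.2, 0.1, -1.3]
opening: 0.0854
```

```bash
cat >> tray.py <<'E'
def tins(d):
    P=cloud(d)
    for a,b in((-.075,-.013),(.012,.08)):
        X=(P-TIN)@UX;Y=(P-TIN)@UY
        t=(P[...,2]>.037)&(P[...,2]<.047)&(X>a)&(X<b)&(abs(Y)<.04)
        (x,y,r),e=circ(d,P,t,.042);v=np.array([x,y,0])/1000-TIN;print("tin board x %.4f y %.4f r %.1f z %.4f"%(v@UX,v@UY,r,np.median(P[t][:,2])))
E
python3 - <<'E'
from tray import *
from station import viewer
go(np.array([.4235,.375,.15]),31.6+90)
d=viewer.get_image("wrist");cv2.imwrite("pics/w7.png",d["frame"][:,:,::-1]);tins(d)
E
```

```text
t 15.15 q [ 0.   -0.02  1.7  -0.    1.45  1.7 ] tcp [0.5874 0.0757 0.1834] y [-0.001 -0.    -1.   ] jawdeg -97.3 open 0.0854 F [-0.2  0.1 -1.3]
 opt 0 rotvec tool [-1.000e-03  2.462e+00 -0.000e+00] |deg| 141.1 shift cm now-axes [ 20.08   3.34 -27.59] shift in final axes [ 1.72  3.34 34.08]
 opt 180 rotvec tool [-0.    -0.68   0.001] |deg| 38.9 shift cm now-axes [ 20.08   3.34 -27.59] shift in final axes [ -1.72   3.34 -34.08]
tin board x -0.0428 y -0.0005 r 28.1 z 0.0423
tin board x 0.0358 y -0.0003 r 27.6 z 0.0423
```

View pics/w7.png

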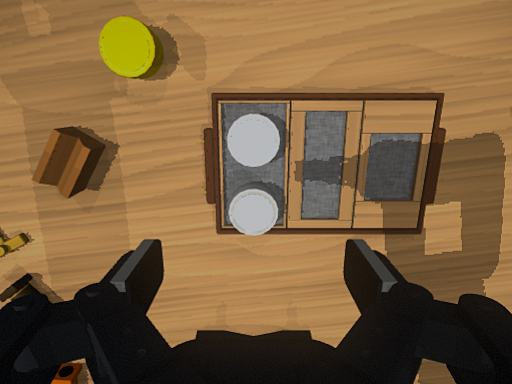

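Both tins are seated: tops at z=0.0423, board x −42.8 and +35.8, both centred. Next is the dark long pipe at world (423.5, 375), axis 31.6°.

{"api": "servo_tool", "payload": {
  "commands": [0, -0.136, 0, 0, 0, 0, 1, 0, -0.136, 0, 0, 0, 0, 1, 0, -0.136, 0, 0, 0, 0, 1, 0, -0.136, 0, 0, 0, 0, 1, 0, -0.136, 0, 0, 0, 0, 1, 0, 0, 0, -0.2, 0, -4.3, 1, 0, 0, 0, -0.2, 0, -4.3, 1, 0, 0, 0, -0.2, 0, -4.3, 1, 0, 0, 0, -0.2, 0, -4.3, 1, 0, 0, 0, -0.2, 0, -4.3, 1, 0, 0, 0, -0.2, 0, -4.3, 1, 0, 0, 0, -0.2, 0, -4.3, 1, 0, 0, 0, 0, 0, -2, 1, 0, 0, 0, 0, 0, 0, 1, 0, 0, 0, 0, 0, 0, 1]
}}

```text
t: 16.7
tool_pos: [0.4223, 0.3588, 0.1685]
tool_rot: [-0.58, 1.898, -1.904]
contact_force: [0.8, 1.0, 0.8]
opening: 0.0856
```

Run:
```python
from tray import *
from station import viewer
go(np.array([.4235,.375,.1]),31.6+90)
d=viewer.get_image("wrist");cv2.imwrite("pics/w8.png",d["frame"][:,:,::-1]);objs(d,(.3,.7),(.2,.5),.015)
```

```text
t 16.70 q [ 0.57 -0.08  1.8   0.    1.45  1.56] tcp [0.4223 0.3588 0.1685] y [-0.016 -0.008 -1.   ] jawdeg -57.0 open 0.0856 F [0.8 1.  0.8]
 opt 0 rotvec tool [ 2.800e-02 -3.118e+00 -3.000e-03] |deg| 178.6 shift cm now-axes [-1.11  6.84 -1.28] shift in final axes [0.95 6.85 1.32]
 opt 180 rotvec tool [0.002 0.024 0.018] |deg| 1.7 shift cm now-axes [-1.11  6.84 -1.28] shift in final axes [-0.95  6.85 -1.32]
[435.  40.] 3894 ztop 0.0369 all [617.4 281.7  42.7  65.7  51.6] top [617.3 281.8  42.7  65.1  51.6] [108.  69.  30.]
[241. 154.] 2584 ztop 0.0305 all [423.4 376.1 109.9  29.8  30.7] top [423.3 376.1 109.8  29.8  30.7] [57. 42. 24.]
[188. 233.] 602 ztop 0.0308 all [312.6 378.8  30.4  28.8  83.2] top [312.2 379.6  29.9  27.5  77.5] [130.  65.   5.]
```

View pics/w8.png

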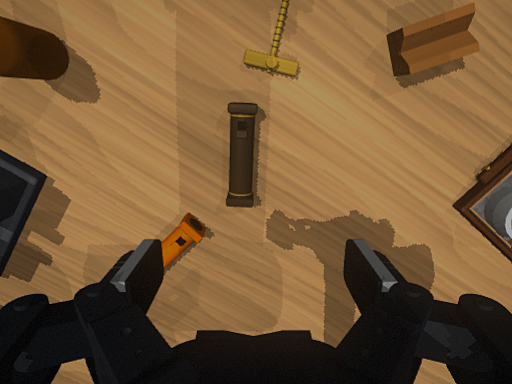

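The dark pipe is at (241,154), aligned between the fingers: 110×30 mm, centre (423.4, 376), axis about 31°. I'm aligning and descending.

{"api": "servo_tool", "payload": {
  "commands": [0.002, 0.03, 0.018, -0.4, 0, -0.7, 1, 0, 0, 0, -0.5, 2, -0.7, 1, 0, 0, 0, 0, 3, 0, 1, 0, 0, 0, 0, 3, 0, 1, 0, 0, 0, 0, 2, 0, 1, 0, 0, 0, 0, 0, 0, 1, 0, 0, 0, 0, 0, 0, 1]
}}

```text
t: 17.45
tool_pos: [0.431, 0.3685, 0.0656]
tool_rot: [-0.518, 1.921, -1.923]
contact_force: [0.1, 0.3, 0.2]
opening: 0.0851
```

Run:
```python
from tray import *
go(np.array([.4234,.3758,-.025]),31+90)
```

```text
t 17.45 q [ 0.58  0.03  1.86 -0.    1.24  1.62] tcp [0.431  0.3685 0.0656] y [ 0.003 -0.    -1.   ] jawdeg -59.7 open 0.0851 F [0.1 0.3 0.2]
 opt 0 rotvec tool [ 4.00e-03  3.13e+00 -3.00e-03] |deg| 179.3 shift cm now-axes [ 0.31  9.05 -1.03] shift in final axes [-0.28  9.06  1.02]
 opt 180 rotvec tool [-0.002 -0.012 -0.003] |deg| 0.7 shift cm now-axes [ 0.31  9.05 -1.03] shift in final axes [ 0.28  9.06 -1.02]
```

{"api": "servo_tool", "payload": {
  "commands": [0, -0.012, 0, 0.3, 0, -1, 1, 0, 0, 0, 0, 3, 0, 1, 0, 0, 0, 0, 3, 0, 1, 0, 0, 0, 0, 1.5, 0, 1, 0, 0, 0, 0, 0, 0, 1, 0, 0, 0, 0, 0, 0, 1]
}}

```text
t: 18.05
tool_pos: [0.4299, 0.3811, -0.001]
tool_rot: [-0.511, 1.913, -1.904]
contact_force: [-0.0, -0.3, -0.4]
opening: 0.0852
```

Run:
```python
from tray import *
go(np.array([.4234,.3758,-.025]),31+90)
```

```text
t 18.05 q [ 0.6   0.13  1.89 -0.    1.11  1.63] tcp [ 0.4299  0.3811 -0.001 ] y [ 0.017  0.01  -1.   ] jawdeg -59.0 open 0.0852 F [-0.  -0.3 -0.4]
 opt 0 rotvec tool [-3.100e-02 -3.141e+00  1.000e-03] |deg| 180.0 shift cm now-axes [0.88 2.38 0.11] shift in final axes [-0.83  2.4  -0.12]
 opt 180 rotvec tool [-0.001  0.001 -0.02 ] |deg| 1.1 shift cm now-axes [0.88 2.38 0.11] shift in final axes [0.83 2.4  0.12]
```

{"api": "servo_tool", "payload": {
  "commands": [0, 0, -0.02, 0.8, 0.8, 0.1, 1, 0, 0, 0, 0, 0.8, 0, 0.9, 0, 0, 0, 0, 0.5, 0, 0.8, 0, 0, 0, 0, 0, 0, 0.8]
}}

```text
t: 18.45
tool_pos: [0.4256, 0.3776, -0.0196]
tool_rot: [-0.527, 1.915, -1.913]
contact_force: [-0.2, 0.8, 0.1]
opening: 0.0684
```

Run:
```python
from tray import *
go(np.array([.4234,.3758,-.025]),31+90)
```

```text
t 18.45 q [ 0.6   0.15  1.9  -0.    1.09  1.62] tcp [ 0.4256  0.3776 -0.0196] y [ 0.004  0.002 -1.   ] jawdeg -58.9 open 0.0684 F [-0.2  0.8  0.1]
 opt 0 rotvec tool [-0.007 -3.141  0.   ] |deg| 179.9 shift cm now-axes [0.29 0.54 0.04] shift in final axes [-0.29  0.54 -0.04]
 opt 180 rotvec tool [-0.     0.001 -0.005] |deg| 0.3 shift cm now-axes [0.29 0.54 0.04] shift in final axes [0.29 0.54 0.04]
```

{"api": "servo_tool", "payload": {
  "commands": [0, 0, -0.005, 0.3, 0.4, 0, 0.7, 0, 0, 0, 0, 0.15, 0, 0.6, 0, 0, 0, 0, 0, 0, 0.5, 0, 0, 0, 0, 0, 0, 0.5]
}}

```text
t: 18.85
tool_pos: [0.4231, 0.3761, -0.0254]
tool_rot: [-0.533, 1.915, -1.916]
contact_force: [-0.3, -0.9, 0.1]
opening: 0.0427
```

Run:
```python
from tray import *
from station import viewer
go(np.array([.4234,.3758,-.025]),31+90)
d=viewer.get_image("wrist");cv2.imwrite("pics/w9.png",d["frame"][:,:,::-1])
for n in("side","scene"):
    d=viewer.get_image(n);P=cloud(d)
    f=d["frame"].astype(int);m=(f.max(2)-f.min(2)<14)&(f.max(2)<70)&(np.hypot(P[...,0]-.4234,P[...,1]-.3758)<.05)&(P[...,2]>.0)&(P[...,2]<.06)
    q=P[m];print(n,m.sum(),q[q[:,2].argsort()[:6]].round(4).tolist())
    if n=="side":cv2.imwrite("pics/s9.png",cv2.resize(d["frame"][270:370,210:340,::-1],(780,600),interpolation=cv2.INTER_CUBIC))
```

```text
t 18.85 q [ 0.6   0.16  1.9  -0.    1.08  1.62] tcp [ 0.4231  0.3761 -0.0254] y [-0. -0. -1.] jawdeg -59.0 open 0.0427 F [-0.3 -0.9  0.1]
 opt 0 rotvec tool [ 1.000e-03 -3.141e+00  0.000e+00] |deg| 180.0 shift cm now-axes [-0.01 -0.04  0.04] shift in final axes [ 0.01 -0.04 -0.04]
 opt 180 rotvec tool [-0.     0.001  0.   ] |deg| 0.1 shift cm now-axes [-0.01 -0.04  0.04] shift in final axes [-0.01 -0.04  0.04]
side 70 [[0.4404, 0.3585, 0.0117], [0.4382, 0.3584, 0.0119], [0.3882, 0.3695, 0.0129], [0.3903, 0.3715, 0.0167], [0.4234, 0.3898, 0.0171], [0.4381, 0.3588, 0.0178]]
scene 131 [[0.3915, 0.3392, 0.0104], [0.4462, 0.3758, 0.0122], [0.4412, 0.3748, 0.0132], [0.4391, 0.3683, 0.0135], [0.4641, 0.3836, 0.0139], [0.458, 0.3836, 0.0139]]
```

View pics/w9.png

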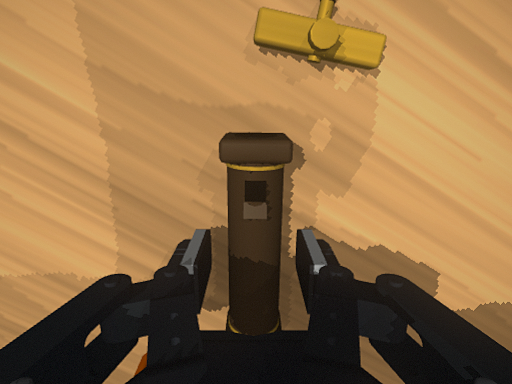

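View pics/s9.png

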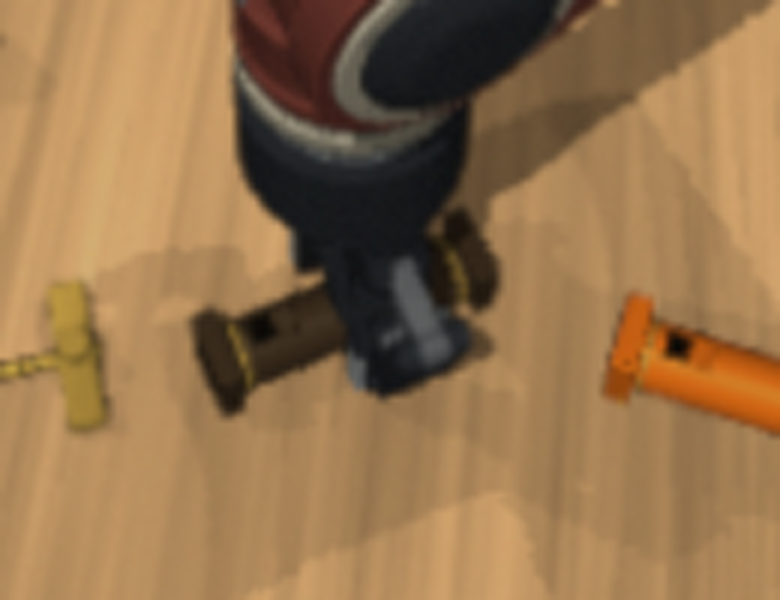

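The pipe sits centred between the pads, so I'm closing.

{"api": "servo_tool", "payload": {
  "commands": [0, 0, 0, 0, 0, 0, 0.1, 0, 0, 0, 0, 0, 0, 0.1, 0, 0, 0, 0, 0, 0, 0.1, 0, 0, 0, 0, 0, 0, 0.1, 0, 0, 0, 0, -0.6, 0, 0.1, 0, 0, 0, 0, -1, 0, 0.1, 0, 0, 0, 0, 0, 0, 0.1],
  "grip_force": 50
}}

```text
t: 19.7
tool_pos: [0.4225, 0.3757, -0.0088]
tool_rot: [-0.534, 1.916, -1.917]
contact_force: [0.8, 0.7, -2.1]
opening: 0.0238
```

Run:
```python
from tray import *
from station import viewer
go(bd(PIPE,0,0,.1),82.7)
d=viewer.get_image("wrist");cv2.imwrite("pics/w10.png",d["frame"][:,:,::-1]);objs(d,(.35,.55),(.3,.45),.024,.07)
d=viewer.get_image("side");cv2.imwrite("pics/s10.png",cv2.resize(d["frame"][270:370,210:340,::-1],(780,600),interpolation=cv2.INTER_CUBIC))
```

```text
t 19.70 q [ 0.6   0.13  1.9  -0.    1.11  1.62] tcp [ 0.4225  0.3757 -0.0088] y [-0.001 -0.001 -1.   ] jawdeg -59.0 open 0.0238 F [ 0.8  0.7 -2.1]
 opt 0 rotvec tool [ 2.000e-03 -2.472e+00  1.000e-03] |deg| 141.7 shift cm now-axes [  6.84 -10.86  40.19] shift in final axes [ 19.58 -10.88 -35.75]
 opt 180 rotvec tool [-0.001  0.669  0.002] |deg| 38.3 shift cm now-axes [  6.84 -10.86  40.19] shift in final axes [-19.58 -10.88  35.75]
[254. 233.] 13328 ztop 0.0594 all [425.6 378.2 102.9  51.4  30.2] top [421.9 375.9  22.9  51.3  31.4] [53. 41. 27.]
```

View pics/s10.png

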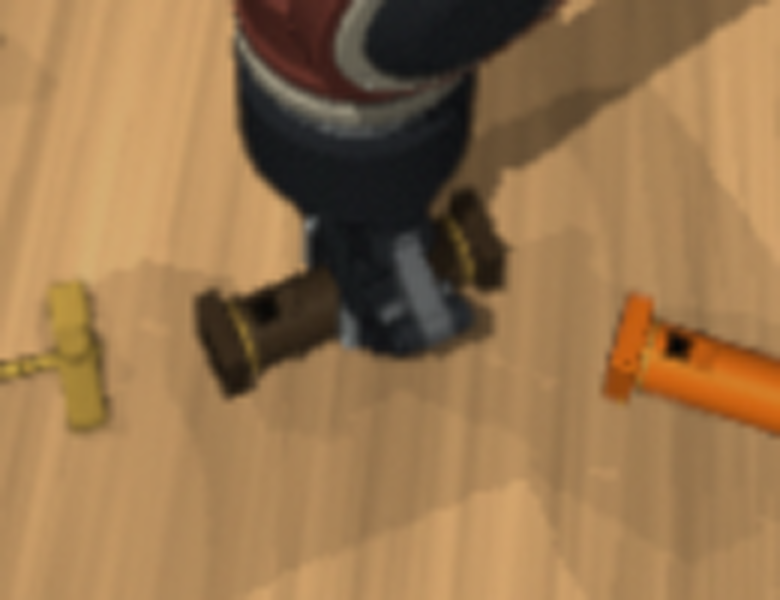

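The pipe is gripped (24 mm reading) and lifting level. I'm raising, turning and carrying it to the trough.

{"api": "servo_tool", "payload": {
  "commands": [0, 0, 0, 0, -2, 0, 0.1, 0, 0, 0, 0, -4, 0, 0.1, 0, 0, 0, 0, -4, 0, 0.1, 0, 0.134, 0, 0, -2, 0, 0.1, 0, 0.134, 0, 0, 0, 0, 0.1, 0, 0.134, 0, 0, 0, 0, 0.1, 0, 0.134, 0, 0, 0, 0, 0.1, 0, 0.134, 0, 0, 0, 0, 0.1, 0, 0, 0, 0, 0, 0, 0.1]
}}

```text
t: 20.7
tool_pos: [0.4192, 0.3735, 0.1114]
tool_rot: [-0.156, -2.13, 2.144]
contact_force: [-0.1, 1.0, -2.2]
opening: 0.0236
```

Run:
```python
from tray import *
go(bd(PIPE,0,0,.1),82.7)
```

```text
t 20.70 q [ 0.6  -0.02  1.83  0.    1.34  2.32] tcp [0.4192 0.3735 0.1114] y [-0.009 -0.006 -1.   ] jawdeg -98.8 open 0.0236 F [-0.1  1.  -2.2]
 opt 0 rotvec tool [-0.012  3.115 -0.011] |deg| 178.5 shift cm now-axes [-20.83   1.23  34.94] shift in final axes [ 19.88   1.14 -35.49]
 opt 180 rotvec tool [-0.007 -0.027  0.008] |deg| 1.7 shift cm now-axes [-20.83   1.23  34.94] shift in final axes [-19.88   1.14  35.49]
```

{"api": "servo_tool", "payload": {
  "commands": [-0.007, -0.027, 0.008, -1, 0, 2, 0.1, 0, 0, 0, -2.2, 0, 3.9, 0.1, 0, 0, 0, -2.2, 0, 3.9, 0.1, 0, 0, 0, -2.2, 0, 3.9, 0.1, 0, 0, 0, -2.2, 0, 3.9, 0.1, 0, 0, 0, -2.2, 0, 3.9, 0.1, 0, 0, 0, -2.2, 0, 3.9, 0.1, 0, 0, 0, -2.2, 0, 3.9, 0.1, 0, 0, 0, -2, 0, 3, 0.1, 0, 0, 0, 0, 0, 0, 0.1, 0, 0, 0, 0, 0, 0, 0.1]
}}

```text
t: 21.8
tool_pos: [0.5683, 0.0192, 0.1078]
tool_rot: [-0.093, -2.176, 2.175]
contact_force: [-0.9, 0.4, -2.4]
opening: 0.024
```

Run:
```python
from tray import *
from station import viewer
go(bd(PIPE,0,0,.03),82.7)
d=viewer.get_image("wrist");cv2.imwrite("pics/w11.png",d["frame"][:,:,::-1])
```

```text
t 21.80 q [-0.1  -0.01  1.83  0.    1.33  1.56] tcp [0.5683 0.0192 0.1078] y [-0.003  0.001 -1.   ] jawdeg -95.0 open 0.0240 F [-0.9  0.4 -2.4]
 opt 0 rotvec tool [ 0.004 -3.102 -0.   ] |deg| 177.7 shift cm now-axes [-0.52  7.78  2.27] shift in final axes [ 0.58  7.78 -2.24]
 opt 180 rotvec tool [0.    0.04  0.003] |deg| 2.3 shift cm now-axes [-0.52  7.78  2.27] shift in final axes [-0.58  7.78  2.24]
```

View pics/w11.png

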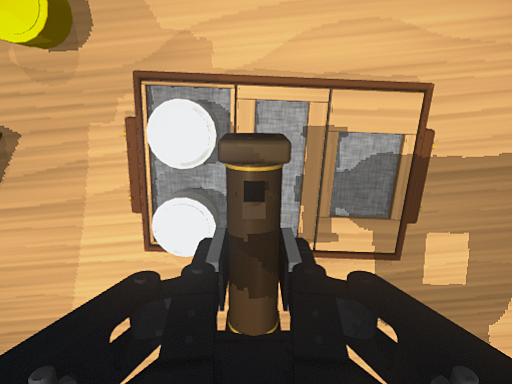

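{"api": "servo_tool", "payload": {
  "commands": [0, 0.04, 0.003, -0.5, 0, 2.2, 0.1, 0, 0, 0, 0, 0, 0, 0.1, 0, 0, 0, 0, 2, 0, 0.1, 0, 0, 0, 0, 2, 0, 0.1, 0, 0, 0, 0, 2, 0, 0.1, 0, 0, 0, 0, 0, 0, 0.1]
}}

```text
t: 22.45
tool_pos: [0.5692, 0.0054, 0.0464]
tool_rot: [-0.121, -2.167, 2.162]
contact_force: [-1.0, -0.4, -3.1]
opening: 0.024
```

Run:
```python
from tray import *
go(bd(PIPE,0,0,-.0174),82.7)
```

```text
t 22.45 q [-0.12  0.06  1.87  0.    1.21  1.56] tcp [0.5692 0.0054 0.0464] y [ 0.001  0.002 -1.   ] jawdeg -96.4 open 0.0240 F [-1.  -0.4 -3.1]
 opt 0 rotvec tool [-0.    -3.126 -0.004] |deg| 179.1 shift cm now-axes [-0.31  6.38  0.91] shift in final axes [ 0.33  6.38 -0.89]
 opt 180 rotvec tool [ 0.002  0.016 -0.   ] |deg| 0.9 shift cm now-axes [-0.31  6.38  0.91] shift in final axes [-0.33  6.38  0.89]
```

{"api": "servo_tool", "payload": {
  "commands": [0, 0.016, 0, -0.3, 0, 0.9, 0.1, 0, 0, 0, 0, 0, 0, 0.1, 0, 0, 0, 0, 1.5, 0, 0.1, 0, 0, 0, 0, 1.5, 0, 0.1, 0, 0, 0, 0, 0, 0, 0.1, 0, 0, 0, 0, 0, 0, 0.1]
}}

```text
t: 23.05
tool_pos: [0.5732, -0.0025, 0.0175]
tool_rot: [-0.14, -2.162, 2.157]
contact_force: [-0.3, -0.9, -1.9]
opening: 0.0238
```

Run:
```python
from tray import *
go(bd(PIPE,0,0,-.0174),82.7)
```

```text
t 23.05 q [-0.14  0.11  1.87  0.    1.16  1.56] tcp [ 0.5732 -0.0025  0.0175] y [ 0.005  0.002 -1.   ] jawdeg -97.1 open 0.0238 F [-0.3 -0.9 -1.9]
 opt 0 rotvec tool [-0.008 -3.139 -0.005] |deg| 179.8 shift cm now-axes [0.19 3.49 0.16] shift in final axes [-0.17  3.49 -0.15]
 opt 180 rotvec tool [ 0.003  0.003 -0.005] |deg| 0.4 shift cm now-axes [0.19 3.49 0.16] shift in final axes [0.17 3.49 0.15]
```

{"api": "servo_tool", "payload": {
  "commands": [0.003, 0.003, -0.005, 0.2, 0, 0.15, 0.1, 0, 0, 0, 0, 1, 0, 0.1, 0, 0, 0, 0, 1, 0, 0.1, 0, 0, 0, 0, 0.6, 0, 0.1, 0, 0, 0, 0, 0.3, 0, 0.1, 0, 0, 0, 0, 0, 0, 0.1]
}}

```text
t: 23.65
tool_pos: [0.5708, -0.0039, -0.0141]
tool_rot: [-0.137, -2.155, 2.155]
contact_force: [-0.4, 0.6, -2.1]
opening: 0.0244
```

Run:
```python
from tray import *
go(bd(PIPE,0,0,-.0174),82.7)
from station import viewer
d=viewer.get_image("wrist");cv2.imwrite("pics/w12.png",d["frame"][:,:,::-1])
```

```text
t 23.65 q [-0.14  0.15  1.89 -0.    1.11  1.56] tcp [ 0.5708 -0.0039 -0.0141] y [-0.001 -0.    -1.   ] jawdeg -97.3 open 0.0244 F [-0.4  0.6 -2.1]
 opt 0 rotvec tool [-1.000e-03  3.141e+00 -0.000e+00] |deg| 180.0 shift cm now-axes [-0.05  0.33 -0.02] shift in final axes [0.05 0.33 0.02]
 opt 180 rotvec tool [-0.    -0.     0.001] |deg| 0.0 shift cm now-axes [-0.05  0.33 -0.02] shift in final axes [-0.05  0.33 -0.02]
```

View pics/w12.png

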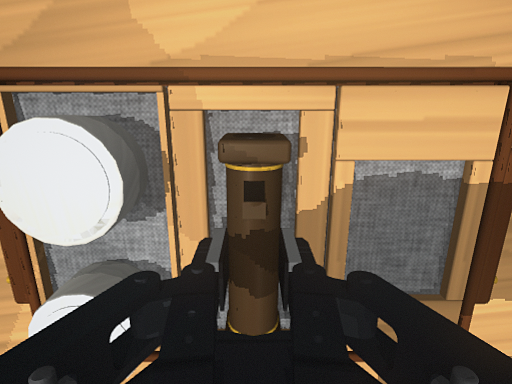

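{"api": "servo_tool", "payload": {
  "commands": [0, 0, 0, 0, 0.2, 0, 0.1, 0, 0, 0, 0, 0.1, 0, 0.1, 0, 0, 0, 0, 0.1, 0, 0.1, 0, 0, 0, 0, 0.1, 0, 0.1, 0, 0, 0, 0, 0, 0, 0.1]
}}

```text
t: 24.2
tool_pos: [0.5723, -0.0041, -0.0164]
tool_rot: [-0.139, -2.156, 2.157]
contact_force: [0.1, 0.5, -1.6]
opening: 0.024
```

```bash
cat >> tray.py <<'E'
def pz():
    from station import viewer
    d=viewer.get_image("wrist");P=cloud(d);X=(P-PIPE)@UX;Y=(P-PIPE)@UY
    for n,a,b,y in(("ferrule",.046,.056,.01),("tube",.028,.044,.003)):
        m=(X>a)&(X<b)&(abs(Y)<y)&(P[...,2]>.01)&(P[...,2]<.06);print(n,m.sum(),"z top %.4f"%np.percentile(P[m][:,2],60))
    m=(X>.02)&(X<.07)&(abs(Y)<.022)&(P[...,2]>.0155)&(P[...,2]<.06);print("x max %.4f ymid %.4f"%(np.percentile(X[m],99.5),(np.percentile(Y[m],1)+np.percentile(Y[m],99))/2));return d
E
python3 - <<'E'
from tray import *
go(bd(PIPE,0,0,-.0174),82.7);pz()
E
```

```text
t 24.20 q [-0.14  0.16  1.88 -0.    1.1   1.56] tcp [ 0.5723 -0.0041 -0.0164] y [ 0.001 -0.001 -1.   ] jawdeg -97.3 open 0.0240 F [ 0.1  0.5 -1.6]
 opt 0 rotvec tool [ 2.000e-03  3.141e+00 -1.000e-03] |deg| 180.0 shift cm now-axes [ 0.1   0.1  -0.02] shift in final axes [-0.1   0.1   0.02]
 opt 180 rotvec tool [-0.    -0.    -0.001] |deg| 0.1 shift cm now-axes [ 0.1   0.1  -0.02] shift in final axes [ 0.1   0.1  -0.02]
ferrule 1442 z top 0.0381
tube 543 z top 0.0367
x max 0.0698 ymid -0.0006
```

{"api": "servo_tool", "payload": {
  "commands": [0, 0, 0, 0.1, 0.1, 0, 0.1, 0, 0, 0, 0, 0.1, 0, 0.1, 0, 0, 0, 0, 0.1, 0, 0.1, 0, 0, 0, 0, 0, 0, 0.1]
}}

```text
t: 24.65
tool_pos: [0.5724, -0.0041, -0.0166]
tool_rot: [-0.141, -2.156, 2.157]
contact_force: [-0.6, -0.0, -2.5]
opening: 0.024
```

Run:
```python
from tray import *
go(bd(PIPE,0,0,-.0174),82.7);pz()
```

```text
t 24.65 q [-0.14  0.16  1.88 -0.    1.1   1.56] tcp [ 0.5724 -0.0041 -0.0166] y [ 0.003 -0.001 -1.   ] jawdeg -97.3 open 0.0240 F [-0.6 -0.  -2.5]
 opt 0 rotvec tool [ 4.000e-03  3.141e+00 -1.000e-03] |deg| 180.0 shift cm now-axes [ 0.11  0.08 -0.02] shift in final axes [-0.11  0.08  0.02]
 opt 180 rotvec tool [-0.001 -0.    -0.003] |deg| 0.2 shift cm now-axes [ 0.11  0.08 -0.02] shift in final axes [ 0.11  0.08 -0.02]
ferrule 1434 z top 0.0379
tube 542 z top 0.0364
x max 0.0694 ymid -0.0005
```

{"api": "servo_tool", "payload": {
  "commands": [0, 0, 0, 0.1, 0.2, 0, 0.1, 0, 0, 0, 0, 0.2, 0, 0.1, 0, 0, 0, 0, 0.15, 0, 0.1]
}}

```text
t: 25.0
tool_pos: [0.5724, -0.0041, -0.0167]
tool_rot: [-0.139, -2.155, 2.157]
contact_force: [-5.4, 1.2, 8.3]
opening: 0.0242
```

Run:
```python
from tray import *
go(bd(PIPE,0,0,-.0174),82.7);pz()
```

```text
t 25.00 q [-0.14  0.16  1.88 -0.    1.1   1.56] tcp [ 0.5724 -0.0041 -0.0167] y [ 0.001 -0.001 -1.   ] jawdeg -97.3 open 0.0242 F [-5.4  1.2  8.3]
 opt 0 rotvec tool [-2.000e-03 -3.141e+00  1.000e-03] |deg| 180.0 shift cm now-axes [ 0.11  0.07 -0.02] shift in final axes [-0.11  0.07  0.02]
 opt 180 rotvec tool [-0.001  0.    -0.001] |deg| 0.1 shift cm now-axes [ 0.11  0.07 -0.02] shift in final axes [ 0.11  0.07 -0.02]
ferrule 1448 z top 0.0378
tube 542 z top 0.0363
x max 0.0691 ymid -0.0005
```

It's in contact (8 N), with the tube and ferrule tops at 0.036 and 0.038, so it's down. Releasing with a small opening.

{"api": "servo_tool", "payload": {
  "commands": [0, 0, 0, 0, 0, 0, 0.3, 0, 0, 0, 0, 0, 0, 0.45, 0, 0, 0, 0, 0, 0, 0.5, 0, 0, 0, 0, -0.5, 0, 0.5, 0, 0, 0, 0, -2, 0, 0.5, 0, 0, 0, 0, -4, 0, 0.5, 0, 0, 0, 0, -5, 0, 1, 0, 0, 0, 0, -5, 0, 1, 0, 0, 0, 1, -5, 0, 1, 0, 0, 0, 2, 0, 0, 1, 0, 0, 0, 0, 0, 0, 1]
}}

```text
t: 26.15
tool_pos: [0.5417, -0.0001, 0.2046]
tool_rot: [-0.139, -2.155, 2.157]
contact_force: [0.1, -1.0, 0.1]
opening: 0.0854
```

Run:
```python
from tray import *
from station import viewer
go(np.array([.6174,.2818,.1]),51.6)
d=viewer.get_image("wrist");cv2.imwrite("pics/w13.png",d["frame"][:,:,::-1]);tins(d);P=cloud(d)
X=(P-PIPE)@UX;Y=(P-PIPE)@UY
m=(P[...,2]>.018)&(P[...,2]<.05)&(abs(X)<.07)&(abs(Y)<.025)
(cx,cy),(w,h),a=cv2.minAreaRect(np.c_[X[m],Y[m]].astype(np.float32)*1000);print("pipe in board",cx,cy,w,h,a,"tube top",np.percentile(P[m&(abs(Y)<.003)&(abs(X)<.04)][:,2],50),"ferrule",[np.median(P[m&(abs(Y)<.01)&(s*X>.047)&(s*X<.053)][:,2]) for s in(1,-1)])
```

```text
t 26.15 q [-0.14 -0.15  1.8  -0.    1.5   1.56] tcp [ 5.417e-01 -1.000e-04  2.046e-01] y [ 0.001 -0.001 -1.   ] jawdeg -97.3 open 0.0854 F [ 0.1 -1.   0.1]
 opt 0 rotvec tool [-2.000e-03 -2.599e+00  1.000e-03] |deg| 148.9 shift cm now-axes [ -3.91  10.45 -28.94] shift in final axes [-11.58  10.46  26.8 ]
 opt 180 rotvec tool [-0.     0.543 -0.001] |deg| 31.1 shift cm now-axes [ -3.91  10.45 -28.94] shift in final axes [ 11.58  10.46 -26.8 ]
tin board x -0.0432 y -0.0011 r 28.0 z 0.0423
tin board x 0.0351 y -0.0012 r 27.9 z 0.0423
pipe in board 0.6437606811523438 -0.39011096954345703 108.747314453125 29.62315559387207 0.10938466340303421 tube top 0.03598084808001911 ferrule [np.float64(0.03798970711713484), np.float64(0.03799910515807009)]
```

View pics/w13.png

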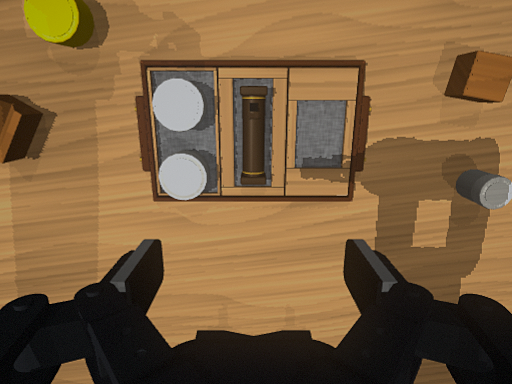

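The pipe lies centred in the trough, with both ferrule tops at z=0.038. Next is the grooved block at world (617, 282), length axis 141.6°.

{"api": "servo_tool", "payload": {
  "commands": [0, 0.136, 0, 0, 0, 0, 1, 0, 0.136, 0, 0, 0, 0, 1, 0, 0.136, 0, 0, 0, 0, 1, 0, 0.136, 0, 0, 0, 0, 1, 0, 0, 0, 1.8, 0, -4.1, 1, 0, 0, 0, 1.8, 0, -4.1, 1, 0, 0, 0, 1.8, 0, -4.1, 1, 0, 0, 0, 1.8, 0, -4.1, 1, 0, 0, 0, 1.8, 0, -4.1, 1, 0, 0, 0, 1.8, 0, -4.1, 1, 0, 0, 0, 0, 0, 0, 1, 0, 0, 0, 0, 0, 0, 1]
}}

```text
t: 27.4
tool_pos: [0.6231, 0.2652, 0.1854]
tool_rot: [-0.65, -1.801, 1.82]
contact_force: [-0.3, -0.3, 0.2]
opening: 0.0854
```

Run:
```python
from tray import *
from station import viewer
go(np.array([.6174,.2818,-.02]),51.6)
d=viewer.get_image("wrist");cv2.imwrite("pics/w14.png",d["frame"][:,:,::-1]);objs(d,(.5,.7),(.22,.34))
```

```text
t 27.40 q [ 0.29  0.19  1.48 -0.    1.48  2.56] tcp [0.6231 0.2652 0.1854] y [-0.015 -0.005 -1.   ] jawdeg -130.2 open 0.0854 F [-0.3 -0.3  0.2]
 opt 0 rotvec tool [-0.013  3.111 -0.021] |deg| 178.2 shift cm now-axes [ 1.33 20.53 -1.18] shift in final axes [-1.48 20.54  0.95]
 opt 180 rotvec tool [-0.013 -0.031  0.009] |deg| 2.0 shift cm now-axes [ 1.33 20.53 -1.18] shift in final axes [ 1.48 20.54 -0.95]
[243. 177.] 2175 ztop 0.0369 all [616.7 281.6  42.   64.6  51.5] top [616.8 281.5  42.   64.1  51.5] [125.  80.  37.]
```

View pics/w14.png

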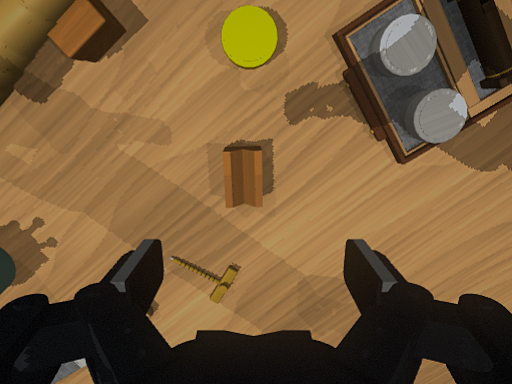

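The grooved block is confirmed at (243,177), 42×64.6 mm, groove up, no plain block nearby. I'm descending.

{"api": "servo_tool", "payload": {
  "commands": [-0.013, -0.031, 0.009, 0.7, 0, -0.5, 1, 0, 0, 0, 0.7, 0, -0.4, 1, 0, 0, 0, 0, 0, 0, 1, 0, 0, 0, 0, 3, 0, 1, 0, 0, 0, 0, 3, 0, 1, 0, 0, 0, 0, 3, 0, 1, 0, 0, 0, 0, 2, 0, 1, 0, 0, 0, 0, 0, 0, 1, 0, 0, 0, 0, 0, 0, 1]
}}

```text
t: 28.35
tool_pos: [0.6194, 0.277, 0.0762]
tool_rot: [-0.651, -1.838, 1.83]
contact_force: [0.1, -0.5, -0.1]
opening: 0.0851
```

Run:
```python
from tray import *
go(np.array([.6168,.2816,-.024]),51.6)
```

```text
t 28.35 q [ 0.31  0.26  1.58 -0.    1.28  2.56] tcp [0.6194 0.277  0.0762] y [ 0.008  0.001 -1.   ] jawdeg -128.7 open 0.0851 F [ 0.1 -0.5 -0.1]
 opt 0 rotvec tool [0.009 3.137 0.01 ] |deg| 179.7 shift cm now-axes [ 0.55 10.02 -0.13] shift in final axes [-0.49 10.02  0.2 ]
 opt 180 rotvec tool [ 0.006 -0.005 -0.006] |deg| 0.5 shift cm now-axes [ 0.55 10.02 -0.13] shift in final axes [ 0.49 10.02 -0.2 ]
```

{"api": "servo_tool", "payload": {
  "commands": [0.006, -0.005, -0.006, 0.5, 0, -0.2, 1, 0, 0, 0, 0, 3, 0, 1, 0, 0, 0, 0, 3, 0, 1, 0, 0, 0, 0, 2, 0, 1, 0, 0, 0, 0, 0, 0, 1, 0, 0, 0, 0, 0, 0, 1]
}}

```text
t: 28.95
tool_pos: [0.6253, 0.2859, 0.0082]
tool_rot: [-0.654, -1.853, 1.828]
contact_force: [-0.2, -0.1, 1.3]
opening: 0.0853
```

Run:
```python
from tray import *
go(np.array([.6168,.2816,-.024]),51.6)
```

```text
t 28.95 q [0.32 0.35 1.6  0.   1.17 2.56] tcp [0.6253 0.2859 0.0082] y [ 0.018  0.007 -1.   ] jawdeg -128.3 open 0.0853 F [-0.2 -0.1  1.3]
 opt 0 rotvec tool [-0.015 -3.14  -0.027] |deg| 179.9 shift cm now-axes [0.43 3.2  0.92] shift in final axes [-0.4   3.22 -0.87]
 opt 180 rotvec tool [ 0.017  0.001 -0.01 ] |deg| 1.1 shift cm now-axes [0.43 3.2  0.92] shift in final axes [0.4  3.22 0.87]
```

{"api": "servo_tool", "payload": {
  "commands": [0.017, 0, -0.01, 0.4, 0, 0.9, 1, 0, 0, 0, 0, 1, 0, 1, 0, 0, 0, 0, 1, 0, 1, 0, 0, 0, 0, 0.7, 0, 1, 0, 0, 0, 0, 0, 0, 1]
}}

```text
t: 29.45
tool_pos: [0.6197, 0.2825, -0.0147]
tool_rot: [-0.644, -1.842, 1.833]
contact_force: [-1.1, -0.6, 0.4]
opening: 0.0857
```

Run:
```python
from tray import *
go(np.array([.6168,.2816,-.024]),51.6)
```

```text
t 29.45 q [0.32 0.38 1.61 0.   1.15 2.56] tcp [ 0.6197  0.2825 -0.0147] y [ 0.007  0.003 -1.   ] jawdeg -128.3 open 0.0857 F [-1.1 -0.6  0.4]
 opt 0 rotvec tool [-0.006 -3.14  -0.01 ] |deg| 179.9 shift cm now-axes [0.17 0.93 0.25] shift in final axes [-0.17  0.93 -0.24]
 opt 180 rotvec tool [ 0.006  0.001 -0.004] |deg| 0.4 shift cm now-axes [0.17 0.93 0.25] shift in final axes [0.17 0.93 0.24]
```

{"api": "servo_tool", "payload": {
  "commands": [0.006, 0, -0.004, 0.2, 0.6, 0.25, 0.9, 0, 0, 0, 0, 0.4, 0, 0.8, 0, 0, 0, 0, 0.1, 0, 0.7, 0, 0, 0, 0, 0, 0, 0.7]
}}

```text
t: 29.85
tool_pos: [0.6159, 0.2816, -0.0274]
tool_rot: [-0.636, -1.834, 1.836]
contact_force: [-0.1, 0.4, -0.6]
opening: 0.0597
```

Run:
```python
from tray import *
go(np.array([.6168,.2816,-.024]),51.6)
from station import viewer
d=viewer.get_image("wrist");cv2.imwrite("pics/w15.png",d["frame"][:,:,::-1])
```

```text
t 29.85 q [0.32 0.39 1.62 0.   1.13 2.56] tcp [ 0.6159  0.2816 -0.0274] y [-0.002 -0.    -1.   ] jawdeg -128.3 open 0.0597 F [-0.1  0.4 -0.6]
 opt 0 rotvec tool [ 2.00e-03 -3.14e+00  2.00e-03] |deg| 179.9 shift cm now-axes [-0.07 -0.34 -0.06] shift in final axes [ 0.07 -0.34  0.06]
 opt 180 rotvec tool [-0.001  0.001  0.001] |deg| 0.1 shift cm now-axes [-0.07 -0.34 -0.06] shift in final axes [-0.07 -0.34 -0.06]
```

View pics/w15.png

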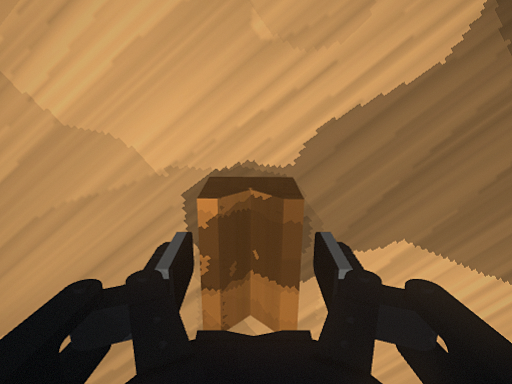

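{"api": "servo_tool", "payload": {
  "commands": [0, 0, 0, -0.1, -0.35, -0.05, 0.7, 0, 0, 0, 0, 0, 0, 0.7, 0, 0, 0, 0, 0, 0, 0.3, 0, 0, 0, 0, 0, 0, 0.3, 0, 0, 0, 0, 0, 0, 0.3, 0, 0, 0, 0, 0, 0, 0.3],
  "grip_force": 40
}}

```text
t: 30.5
tool_pos: [0.6182, 0.2817, -0.0221]
tool_rot: [-0.638, -1.837, 1.835]
contact_force: [0.6, 0.3, -1.7]
opening: 0.0412
```

Run:
```python
from tray import *
go(np.array([.6168,.2816,-.024]),51.6)
go(bd(BLK,0,0,.1),82.7)
```

```text
t 30.50 q [0.32 0.39 1.61 0.   1.14 2.56] tcp [ 0.6182  0.2817 -0.0221] y [ 0.001  0.001 -1.   ] jawdeg -128.3 open 0.0412 F [ 0.6  0.3 -1.7]
 opt 0 rotvec tool [-0.00e+00 -3.14e+00 -1.00e-03] |deg| 179.9 shift cm now-axes [0.1  0.19 0.09] shift in final axes [-0.1   0.19 -0.09]
 opt 180 rotvec tool [ 0.001  0.001 -0.   ] |deg| 0.1 shift cm now-axes [0.1  0.19 0.09] shift in final axes [0.1  0.19 0.09]
t 30.50 q [0.32 0.39 1.61 0.   1.14 2.56] tcp [ 0.6182  0.2817 -0.0221] y [ 0.001  0.001 -1.   ] jawdeg -128.3 open 0.0412 F [ 0.6  0.3 -1.7]
 opt 0 rotvec tool [0.0e+00 2.6e+00 1.0e-03] |deg| 149.0 shift cm now-axes [-18.18 -12.24  32.26] shift in final axes [ -1.05 -12.21 -37.02]
 opt 180 rotvec tool [ 0.001 -0.541 -0.   ] |deg| 31.0 shift cm now-axes [-18.18 -12.24  32.26] shift in final axes [  1.05 -12.21  37.02]
```

{"api": "servo_tool", "payload": {
  "commands": [0, 0, 0, 0, -1, 0, 0.3, 0, 0, 0, 0, -3, 0, 0.3, 0, 0, 0, 0, -4, 0, 0.3, 0, -0.135, 0, 0, -4, 0, 0.3, 0, -0.135, 0, 0, 0, 0, 0.3, 0, -0.135, 0, 0, 0, 0, 0.3, 0, -0.135, 0, 0, 0, 0, 0.3, 0, 0, 0, 0, 0, 0, 0.3, 0, 0, 0, 0, 0, 0, 0.3]
}}

```text
t: 31.4
tool_pos: [0.6172, 0.2814, 0.1065]
tool_rot: [-0.12, -2.165, 2.164]
contact_force: [-0.5, 0.7, -0.4]
opening: 0.0411
```

Run:
```python
from tray import *
go(bd(BLK,0,0,.1),82.7)
```

```text
t 31.40 q [0.32 0.24 1.56 0.   1.34 2.  ] tcp [0.6172 0.2814 0.1065] y [ 0.     0.001 -1.   ] jawdeg -96.3 open 0.0411 F [-0.5  0.7 -0.4]
 opt 0 rotvec tool [-0.000e+00 -3.125e+00 -1.000e-03] |deg| 179.0 shift cm now-axes [ 1.58  0.63 36.96] shift in final axes [ -0.96   0.65 -36.98]
 opt 180 rotvec tool [ 0.001  0.017 -0.   ] |deg| 1.0 shift cm now-axes [ 1.58  0.63 36.96] shift in final axes [ 0.96  0.65 36.98]
```

{"api": "servo_tool", "payload": {
  "commands": [0, 0.017, 0, 0, 0, 2, 0.3, 0, 0, 0, 0.1, 0, 4, 0.3, 0, 0, 0, 0.1, 0, 4, 0.3, 0, 0, 0, 0.1, 0, 4, 0.3, 0, 0, 0, 0.1, 0, 4, 0.3, 0, 0, 0, 0.1, 0, 4, 0.3, 0, 0, 0, 0.1, 0, 4, 0.3, 0, 0, 0, 0.1, 0, 4, 0.3, 0, 0, 0, 0.1, 0, 3, 0.3, 0, 0, 0, 0.1, 0, 2, 0.3, 0, 0, 0, 0, 0, 0, 0.3, 0, 0, 0, 0, 0, 0, 0.3]
}}

```text
t: 32.6
tool_pos: [0.5512, -0.0848, 0.104]
tool_rot: [-0.164, -2.133, 2.14]
contact_force: [0.1, 0.1, -0.5]
opening: 0.041
```

Run:
```python
from tray import *
go(bd(BLK,0,0,-.0141),82.7)
```

```text
t 32.60 q [-0.28 -0.03  1.85 -0.    1.32  1.45] tcp [ 0.5512 -0.0848  0.104 ] y [-0.005 -0.003 -1.   ] jawdeg -99.1 open 0.0410 F [ 0.1  0.1 -0.5]
 opt 0 rotvec tool [-0.007  3.11  -0.006] |deg| 178.2 shift cm now-axes [-0.99 11.81 -0.25] shift in final axes [ 0.94 11.81  0.18]
 opt 180 rotvec tool [-0.004 -0.031  0.005] |deg| 1.8 shift cm now-axes [-0.99 11.81 -0.25] shift in final axes [-0.94 11.81 -0.18]
```

{"api": "servo_tool", "payload": {
  "commands": [-0.004, -0.031, 0.005, -0.9, 0, -0.2, 0.3, 0, 0, 0, 0, 0, 0, 0.3, 0, 0, 0, 0, 2, 0, 0.3, 0, 0, 0, 0, 3, 0, 0.3, 0, 0, 0, 0, 2, 0, 0.3, 0, 0, 0, 0, 0, 0, 0.3, 0, 0, 0, 0, 0, 0, 0.3]
}}

```text
t: 33.3
tool_pos: [0.5645, -0.0786, 0.0337]
tool_rot: [-0.132, -2.164, 2.161]
contact_force: [1.3, 0.6, -0.4]
opening: 0.0416
```

Run:
```python
from tray import *
go(bd(BLK,0,0,-.0141),82.7)
from station import viewer
d=viewer.get_image("wrist");cv2.imwrite("pics/w16.png",d["frame"][:,:,::-1])
```

```text
t 33.30 q [-0.27  0.08  1.87  0.    1.19  1.42] tcp [ 0.5645 -0.0786  0.0337] y [ 0.004  0.001 -1.   ] jawdeg -96.8 open 0.0416 F [ 1.3  0.6 -0.4]
 opt 0 rotvec tool [-6.000e-03 -3.132e+00 -2.000e-03] |deg| 179.5 shift cm now-axes [0.33 4.78 0.6 ] shift in final axes [-0.31  4.78 -0.6 ]
 opt 180 rotvec tool [ 0.001  0.009 -0.004] |deg| 0.6 shift cm now-axes [0.33 4.78 0.6 ] shift in final axes [0.31 4.78 0.6 ]
```

View pics/w16.png

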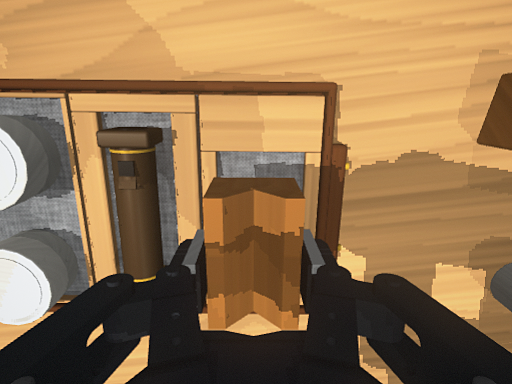

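{"api": "servo_tool", "payload": {
  "commands": [0.001, 0.009, -0.004, 0.3, 0, 0.6, 0.3, 0, 0, 0, 0, 0, 0, 0.3, 0, 0, 0, 0, 1, 0, 0.3, 0, 0, 0, 0, 1.2, 0, 0.3, 0, 0, 0, 0, 0.8, 0, 0.3, 0, 0, 0, 0, 0, 0, 0.3]
}}

```text
t: 33.95
tool_pos: [0.5634, -0.0853, 0.0056]
tool_rot: [-0.145, -2.157, 2.16]
contact_force: [-0.9, 0.8, -1.6]
opening: 0.0411
```

Run:
```python
from tray import *
go(bd(BLK,0,0,-.0141),82.7)
```

```text
t 33.95 q [-0.28  0.11  1.89  0.    1.13  1.42] tcp [ 0.5634 -0.0853  0.0056] y [ 0.006 -0.001 -1.   ] jawdeg -97.3 open 0.0411 F [-0.9  0.8 -1.6]
 opt 0 rotvec tool [ 1.000e-02  3.141e+00 -1.000e-03] |deg| 180.0 shift cm now-axes [ 0.3   1.97 -0.08] shift in final axes [-0.28  1.97  0.08]
 opt 180 rotvec tool [-0.001 -0.    -0.007] |deg| 0.4 shift cm now-axes [ 0.3   1.97 -0.08] shift in final axes [ 0.28  1.97 -0.08]
```

{"api": "servo_tool", "payload": {
  "commands": [0, 0, -0.007, 0.3, 0.6, -0.1, 0.3, 0, 0, 0, 0, 0.7, 0, 0.3, 0, 0, 0, 0, 0.4, 0, 0.3, 0, 0, 0, 0, 0.2, 0, 0.3, 0, 0, 0, 0, 0, 0, 0.3]
}}

```text
t: 34.45
tool_pos: [0.5605, -0.0839, -0.014]
tool_rot: [-0.135, -2.154, 2.155]
contact_force: [-0.0, -0.5, -1.5]
opening: 0.0408
```

Run:
```python
from tray import *
go(bd(BLK,0,0,-.0141),82.7)
from station import viewer
d=viewer.get_image("wrist");cv2.imwrite("pics/w17.png",d["frame"][:,:,::-1]);P=cloud(d)
X=(P-BLK)@UX;Y=(P-BLK)@UY;m=(abs(X)<.045)&(abs(abs(Y)-.017)<.003)&(P[...,2]>.03)&(P[...,2]<.07);print(m.sum(),np.median(P[m][:,2]))
```

```text
t 34.45 q [-0.28  0.14  1.89 -0.    1.11  1.42] tcp [ 0.5605 -0.0839 -0.014 ] y [-0.002 -0.    -1.   ] jawdeg -97.3 open 0.0408 F [-0.  -0.5 -1.5]
 opt 0 rotvec tool [-3.000e-03  3.141e+00 -1.000e-03] |deg| 180.0 shift cm now-axes [-0.02  0.01  0.03] shift in final axes [ 0.02  0.01 -0.03]
 opt 180 rotvec tool [-0.001 -0.     0.002] |deg| 0.1 shift cm now-axes [-0.02  0.01  0.03] shift in final axes [-0.02  0.01  0.03]
3843 0.04417019936589758
```

View pics/w17.png

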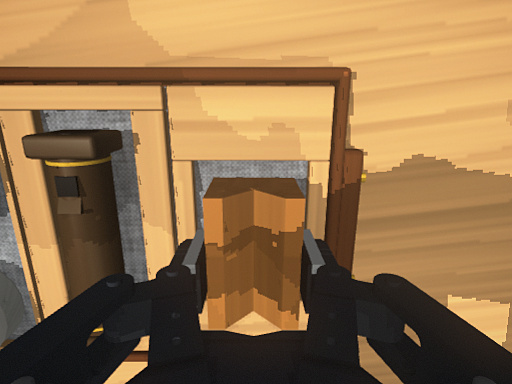

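{"api": "servo_tool", "payload": {
  "commands": [0, 0, 0, 0, 0.15, 0, 0.3, 0, 0, 0, 0, 0.2, 0, 0.3, 0, 0, 0, 0, 0.15, 0, 0.3]
}}

```text
t: 34.8
tool_pos: [0.5614, -0.0841, -0.0142]
tool_rot: [-0.133, -2.154, 2.155]
contact_force: [-2.9, 0.9, 5.1]
opening: 0.0411
```

Contact at 5 N, so I'm releasing to about 55 mm and retreating.

{"api": "servo_tool", "payload": {
  "commands": [0, 0, 0, 0, 0, 0, 0.5, 0, 0, 0, 0, 0, 0, 0.6, 0, 0, 0, 0, 0, 0, 0.65, 0, 0, 0, 0, 0, 0, 0.65, 0, 0, 0, 0, -0.5, 0, 0.65, 0, 0, 0, 0, -2, 0, 0.65, 0, 0, 0, 0, -4, 0, 0.65, 0, 0, 0, 0, -5, 0, 1, 0, 0, 0, 1, -5, -1, 1, 0, 0, 0, 2, -5, -2, 1, 0, 0, 0, 2, 0, -2, 1, 0, 0, 0, 2, 0, -1, 1, 0, 0, 0, 0, 0, 0, 1, 0, 0, 0, 0, 0, 0, 1]
}}

```text
t: 36.2
tool_pos: [0.5017, -0.0173, 0.2037]
tool_rot: [-0.139, -2.156, 2.155]
contact_force: [-0.4, -0.3, -0.1]
opening: 0.0853
```

Run:
```python
from tray import *
from station import viewer,monitor
print(monitor.get_obs()["tool_pos"],monitor.get_obs()["t"])
d=viewer.get_image("wrist");cv2.imwrite("pics/w18.png",d["frame"][:,:,::-1]);P=cloud(d)
tins(d)
for n,o,hw,zl in(("pipe",PIPE,(.07,.025),.018),("block",BLK,(.045,.03),.025)):
    X=(P-o)@UX;Y=(P-o)@UY;m=(P[...,2]>zl)&(P[...,2]<.055)&(abs(X)<hw[0])&(abs(Y)<hw[1])
    print(n,np.round(np.hstack([np.ravel(v) for v in cv2.minAreaRect(np.c_[X[m],Y[m]].astype(np.float32)*1000)]),1),"z95 %.4f"%np.percentile(P[m][:,2],95),
     [round(float(np.median(P[m&(sx*X>a)&(sx*X<b)&(abs(abs(Y)-c)<.004)][:,2])),4) for sx in(1,-1) for a,b,c in([(.047,.053,.005)] if n=="pipe" else [(.015,.03,.017)])])
s=viewer.get_image("side");cv2.imwrite("pics/s18.png",s["frame"][:,:,::-1])
objs(s,(.35,.95),(-.45,.45),.012)
```

```text
[ 0.50172464 -0.01725202  0.20369188] 36.2
tin board x -0.0435 y -0.0015 r 28.1 z 0.0423
tin board x 0.0350 y -0.0013 r 27.9 z 0.0423
pipe [ -0.   -0.8  29.5 109.9  89.5] z95 0.0384 [0.038, 0.0381]
block [-0.3 -0.1 42.4 64.  89.7] z95 0.0448 [0.0438, 0.044]
[168. 118.] 303 ztop 0.0479 all [ 864.7 -322.9   94.3   79.     5.1] top [ 850.4 -324.3   83.4   34.7   69.1] [98. 79. 44.]
[235. 135.] 213 ztop 0.0379 all [ 603.7 -259.3   50.7   48.4   77.4] top [ 603.9 -259.5   50.7   47.7   77.7] [107.  71.  39.]
[230. 194.] 3213 ztop 0.0452 all [574.2  -2.  275.  167.   82.5] top [569.5  -1.5 213.5 135.3  82.8] [118.  97.  74.]
[161. 236.] 393 ztop 0.0370 all [722.2 185.3  55.6  54.7  11.3] top [722.6 184.7  54.9  53.5  11.2] [161. 139.  25.]
[106. 272.] 240 ztop 0.0487 all [825.4 313.3  71.3  31.2  51.2] top [822.9 314.8  73.   24.9  56.7] [61. 41. 22.]
```

View pics/w18.png

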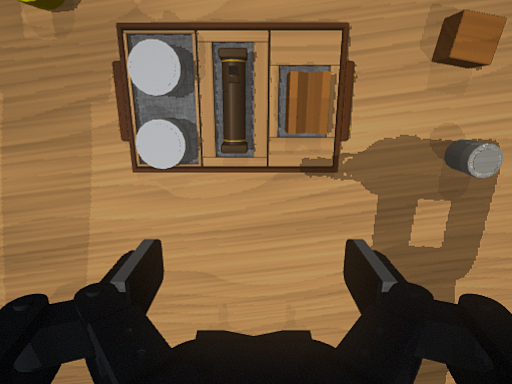

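View pics/s18.png

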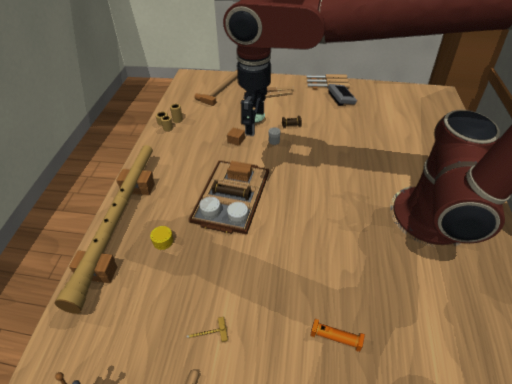

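Everything is seated and the look-alikes are untouched. Handing in.

```bash
python3 -c "
from station import ticket,monitor
print(monitor.get_obs()['t'],ticket.finish_job())"
```

```text
the job is handed in; nothing more can be done
36.3 None
```

I made up the tray in the order asked and handed the job in at 36.3 s of the 90 s. The hand-in reported no verdict.

- **Older tin:** I gripped it and slid it along the felt to the front end of the lane. It stands about 0.5–1 mm from the front wall.
- **New tin:** I set it down behind the older one, at 35 mm from the lane's centre, leaving about 22 mm between the two tins. Both tin tops read the same height as the older tin did at the start, so both are fully down.
- **Long pipe:** It lies centred in its trough within 1 mm. Both ferrule tops read 38 mm above the bench, which is the seated height.
- **Grooved rest:** It stands groove up and centred in its pocket. Its top reads 44 mm above the bench, also the seated height.

In the last pictures the small tin, short pipe, plain block, yellow tin and orange pipe were where they started. The gripper was open and well clear of everything.

One thing disagreed with the description: the real fingertips sat about 34–47 mm above the reported TCP, depending on how far the gripper was open. Because of this, my first close on the older tin shut in the air above it and touched nothing. I measured the offset with three cameras and used it for every grasp after that. The highest force I read while setting things down was about 10 N, when the pipe met the felt.

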